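# Close the wrench on the turntable nut and tighten it

## Task

The adjustable wrench lies loose round the spindle nut of the clamped cake-turntable base. Roll its knurled worm with a light fingertip until the jaw is snug on the nut (do not shove the jaw itself), and only then swing the handle clockwise, seen from above, until you feel the nut come up against its seat, and no further. Be gentle - never bear on the wrench with more than about 30 N - then let go, leaving the wrench gripped on the nut and everything else on the counter where it is.

Things in the scene. Friction and masses are not known exactly. Their poses are not given: they have to be found in the camera images.
- worm_crest (a point): middle of the top line of the wrench's worm: a dark knurled roller (diameter 22, length 16 mm) in the wrench head, 42 mm from the nut towards the handle. The line is 7 mm above the head's top face, 63 mm above the counter; nothing within 60 mm is higher. Axes of the wrench: x from handle to jaws, y along the roller to the movable-jaw side, z up; it does not turn with the roller
- worm (a joint): angle rolled by the worm, rad; starts at 0 to 1.2. A closed fingertip pressed on its top with about 13 N and drawn along the wrench's +x (towards the nut) rolls it (friction about 1, 7 N of drag) and closes the jaw, 1.27 mm per rad; drawn along -x it opens. It stalls near 5.9 when the jaw is tight. The loose wrench may shift some mm and turn a little meanwhile
- jaw (a joint): travel of the movable jaw in its closing direction, m. The opening between the jaws is 37.5 mm minus this; the nut is 30 mm across its flats, so the jaw is snug at 0.0075, when the nut lies square between the jaws
- wrench_throat (a point): point between the jaws that lies on the nut's axis once the jaw is snug (within 5 mm along x), 7 mm above the wrench's underside; axes as worm_crest. Fixed jaw 15 mm to the -y side, movable jaw (34 x 19 x 16 mm) on the +y side
- wrench: steel adjustable wrench, 205 mm long, 16 mm thick at the head, about 0.58 kg, lying loose and flat on the round plate with its jaws round the nut. Origin 7 mm below the throat point; same axes
- wrench_handle (a point): middle of the wrench's handle, 135 mm from the throat point along -x, 48 mm above the counter; same axes. The handle is a straight bar 22 mm wide, 11 mm thick, from 78 to 198 mm behind the throat; free air under it. It points to the robot's left and slightly towards the robot; tightening moves it along its own +y, away from the robot
- nut_axis (a point): centre of the plain steel hexagon nut, 30 mm across flats, 14 mm high, on the threaded spindle in the middle of the round plate; 47 mm above the counter. The thread stub ends level with the worm's top line
- nut (a joint): angle of the nut, rad, grows as it is tightened (clockwise from above); starts at 0 to 0.10; comes hard against its seat at 0.45. It resists with about 0.2 N m (2 N at the middle of the handle) until then; once it is seated, stop at about 5 N: about 9 N or more on the handle forces the jaw open again
- stand: steel turntable base clamped to the counter's front edge, fixed: a round plate 120 mm across, its top 40 mm above the counter; origin on the spindle axis at counter height. Mind the upright glass screen that runs along the counter about 90 mm behind the spindle, 0.55 m high, from 0.38 m to the right of the robot all the way to the left: keep the arm on the robot's side of it
- ramekin: bystander, to be left alone: plain white round dish, 82 mm across, 48 high
- sugar_shaker: bystander, to be left alone: white round shaker, 67 mm across, 114 high
- order_pad: bystander, to be left alone: paper pad, 130 x 85 x 16 mm
- bench_scraper: bystander, to be left alone: flat steel blade with a wooden grip, 93 x 130 x 22 mm
- chalk_pen_0: bystander, to be left alone: white marker with a black cap, 134 mm long, 15 thick, lying on the counter behind the wrench handle
- pastry_brush: bystander, to be left alone: wooden brush, 205 mm long, 12 thick
- tape_roll: bystander, to be left alone: roll of tape, 76 mm across, 18 high

How it is judged:
By the outcome, as a careful person would: the job done as asked, in the order asked, and still so for the second after the job is handed in, with the robot touching nothing.
It also fails if it takes over 72 s, if anything falls off the work surface, if the arm or the gripper's body presses on something with over 40 N, if the wrist force passes 120 N, or if a joint passes its speed limit or range.

## Robot

A 7-joint arm with a two-finger parallel gripper is mounted at the origin on a cart in front of the work surface, level with it; the furniture and walls round the work are solid. World frame = base frame: x ahead of the robot, y to its left, z up, the work surface at z = 0. Lengths are in mm, angles in rad, forces in N, time in s.
With the tool pointing down it reaches from about 400 to 850 mm from the base axis. Payload 6.9 kg.
Tool frame: the origin (TCP) lies at the very end of the fingers, on their centre line; the grasp point (between the pads) lies 19 mm behind it (bot.hold_point_z is the z of the grasp point in the tool frame, in mm); z points along the fingers, y is the direction in which the jaws open and shut (so a half turn about z gives the same grasp; the last joint's range is limited). The gripper opens to 85 mm and grips with 20 to 120 N. Pads are 22 mm wide; open, the fingers measure 114 mm over their backs; the gripper's body (76 mm by 85 mm) begins 54 mm behind the grasp point. The pads swing forward as they close: fully open they stand 13 mm farther back than shut.
Start: joints at [-1.216, 0.507, -0.238, 1.5, 0.126, 1.149, -0.155], TCP at [154.526, 605.585, 231.275] pointing down, gripper open.
Joint ranges: [-3.08, 3.08], [-0.24, 2.05], [-1.43, 1.35], [0, 2.5], [-1.52, 4.66], [0.17, 1.96], [-2.89, 2.89]. Speed limits (rad/s): [2.39, 2.39, 3.14, 3.14, 3.14, 3.14, 3.14].

## Interface

Orientations are given as a 3x3 rotation matrix whose columns are the frame's x, y, z axes.
In Python, from cell import status, grab_frame, camera_info, finish_job, outline_of, landmark_of, bot gives the robot as it stands.
- The arm moves only by the tool servo_tool, never from a script. Its argument "moves" is a list of rows, each an object of numbers: "x", "y", "z": the shift along the tool's x, y, z in mm; "wx", "wy", "wz": the turn, a rotation vector about the tool's x, y, z in degrees. In form: [{"x": .., "y": .., "z": .., "wx": .., "wy": .., "wz": ..}, ...]. A call has 1 to 20 rows; each row shifts and turns the commanded pose from where the row before left it, along the tool's axes as they then stand; what a row does not reach is not made up. A row lasts 1/8 s, in which the tool goes at most 62.5 mm and 10.7 degrees, less where a joint would pass 70% of its speed; a pose out of reach is approached as far as the arm can. A call is refused whole if a number of a shift passes 62.5 or a number of a turn 10.7, either way. A call with a gripper value outside its range is refused whole. "grip" is the closure, from 0 (fully open) to 1 (shut), set as the call begins (left out, the last holds). The fingers move at their own pace and stop on an object; the grip force is fixed at half the most. Time passes only in rows, so rows that do not move let the fingers close. It gives the time, the measured TCP pose, the force and the opening at its end, in the units of the state.
- status.read_state(): the state, without advancing time (a new reading comes with each control period).
- grab_frame(name): name is "side" or "top" or "wrist"; returns the picture (480x640x3 uint8, red, green, blue); there is no depth.
- camera_info(name): a dict with "mtx" (3x3 intrinsics, pixels), "origin" and "rotation" of the camera in the world; the wrist camera has in their place "T_tool_cam" (4x4, takes a point from camera to tool coordinates, whose origin is the TCP and whose axes are the flange's). Camera axes: x right, y down, z forward; pixel columns grow to the right and rows downward; lengths in mm; the calibration is good to about 2 mm. A picture is of the moment at which its call begins: read the wrist's pose just before it. camera_info takes no time and is no camera call.
- finish_job(): hands the job in, once; it reports no verdict.
Trained networks look in the newest picture that a camera, given by its name, has taken for a name from the list of things; names that differ only in an ending like _2 or _b are one class to them, and where a whole thing is asked for, a point or a joint stands for the part that bears it (a point fixed in the world has none). Each returns a list of dicts, best first, with "conf" (0 to 1); they miss things now and then, are a little off and sometimes report something else, mostly with a low value. They report only what shows in the picture. A call takes as long as a camera call.
- outline_of(camera, query): "region" (480x640 bool, what is visible of it) and "rect" ([left, top, width, height] in pixels, round what is visible of it).
- landmark_of(camera, query): "pixel" ([column, row] in pixels: a listed point, or the origin of a listed thing).
The state is a dict: "time": time; "joint_positions": joint angles; "dq": joint speeds; "joint_efforts": joint torques, N m; "position": TCP position; "tool_rot": TCP orientation; "force": force on the tool from outside, world axes, zero at the start; "ft_torque": the same for the moment, N m; "grip_width": finger opening in mm.
Only numpy, scipy, OpenCV 4.12 (cv2) and the standard library are available. Lean on these libraries where they do the work, as an engineer would, in place of code of your own. Each camera call takes 0.05 s, during which the arm holds its last target.

## Working session

There is one attempt and no reset: what is moved stays moved. The work goes in short steps, Python scripts to look and compute and a tool call to move; the robot and the scene stay as the last step left them, time stands still between calls to the robot, and variables do not carry over. Pictures are saved under pics/ and viewed, and the job is handed in when it is done.

Besides the shell and the picture viewer there is one more tool, called after "Call:" by a JSON object that holds its "name" and its "arguments", one argument or row to a line. servo_tool: Moves the arm, as the interface text tells. Its arguments: {"type":"object","properties":{"moves":{"type":"array"},"grip":{"type":"number"}},"required":["moves"]}

```bash
ls; mkdir -p pics
python3 - <<'E'
from cell import *
import cv2,numpy as np
s=status.read_state(); print(s)
print(bot, getattr(bot,'hold_point_z',None))
for c in ['side','top','wrist']:
    f=grab_frame(c); cv2.imwrite(f'pics/{c}0.png',f[:,:,::-1])
    print(c,camera_info(c))
    for q in ['worm_crest','wrench_throat','wrench_handle','nut_axis']:
        print(q,[(d['pixel'],round(d['conf'],2)) for d in landmark_of(c,q)][:3])
print(status.read_state()['time'])
E
```

```text
pics
{'time': 0.0, 'joint_positions': array([-1.21552827,  0.50831345, -0.23749695,  1.5011438 ,  0.12572989,
        1.1489135 , -0.15481439]), 'dq': array([ 1.05899235e-03,  2.63624897e-03,  8.16969168e-04,  1.89366046e-03,
       -1.21018576e-03, -9.35624405e-04,  5.42930189e-05]), 'joint_efforts': array([ 1.37339699e-03, -6.20593214e+01, -2.18644939e+00, -2.49651128e+01,
        1.26841263e-02,  1.18869916e-02,  2.54321202e-05]), 'position': array([154.46145202, 605.08447644, 230.4400871 ]), 'tool_rot': array([[-9.68967843e-01,  2.47186544e-01, -3.63899657e-04],
       [ 2.47186799e-01,  9.68966266e-01, -1.74970364e-03],
       [-7.98967040e-05, -1.78535776e-03, -9.99998403e-01]]), 'force': array([-1.12237192,  0.99126056, -1.00767742]), 'ft_torque': array([-0.02775703, -0.01388061,  0.01207149]), 'grip_width': 85.84359845981041}
<Robot object at 0x7f647fc03a10> -18.700000000000003
side {'mtx': array([[443.73325141,   0.        , 320.96999949],
       [  0.        , 443.73325141, 240.16761601],
       [  0.        ,   0.        ,   1.        ]]), 'origin': array([ 114.792007
[... 839 characters left out ...]
dle [([221.6, 257.9], 0.66)]
nut_axis [([332.6, 232.2], 0.68), ([261.6, 241.6], 0.46), ([212.7, 217.3], 0.23)]
wrist {'mtx': array([[423.50360087,   0.        , 311.31741562],
       [  0.        , 423.50360087, 232.44215749],
       [  0.        ,   0.        ,   1.        ]]), 'T_tool_cam': array([[ 4.42758696e-04, -9.64685420e-01, -2.63404336e-01,
         6.60925294e+01],
       [ 9.99999613e-01,  2.26932565e-04,  8.49796137e-04,
        -3.72636088e-01],
       [-7.60010922e-04, -2.63404610e-01,  9.64685147e-01,
        -1.43357153e+02],
       [ 0.00000000e+00,  0.00000000e+00,  0.00000000e+00,
         1.00000000e+00]])}
worm_crest []
wrench_throat []
wrench_handle []
nut_axis []
0.75
```

```bash
cat > h.py <<'E'
from cell import *
import cv2,numpy as np
def cam(c,st=None):
    i=camera_info(c)
    if c!='wrist': return i['mtx'],np.array(i['origin']),np.array(i['rotation'])
    st=st or status.read_state(); T=i['T_tool_cam'];R=np.array(st['tool_rot'])
    return i['mtx'],np.array(st['position'])+R@T[:3,3],R@T[:3,:3]
def px2w(c,p,z,st=None):
    K,o,R=cam(c,st); d=R@np.linalg.solve(K,[p[0],p[1],1]); return o+d*(z-o[2])/d[2]
def w2px(c,P,st=None):
    K,o,R=cam(c,st); q=K@(R.T@(np.array(P)-o)); return q[:2]/q[2]
Z=dict(worm_crest=63,wrench_throat=47,wrench_handle=48,nut_axis=47)
def crop(c,x0,y0,x1,y1,k,name,f=None):
    f=grab_frame(c) if f is None else f
    cv2.imwrite(name,cv2.resize(f[y0:y1,x0:x1,::-1],None,fx=k,fy=k,interpolation=cv2.INTER_CUBIC))
E
python3 - <<'E'
from h import *
for c,D in dict(side=dict(worm_crest=(307.5,279.6),wrench_throat=(305.9,276),wrench_handle=(317.2,302.2),nut_axis=(305.3,272.4)),
 top=dict(worm_crest=(248.2,242.4),wrench_throat=(261.7,241.1),wrench_handle=(221.6,257.9),nut_axis=(261.6,241.6))).items():
  for q,p in D.items(): print(c,q,px2w(c,p,Z[q]).round(1))
for c,b in dict(side=(200,200,400,350),top=(180,180,330,290)).items():
  f=cv2.imread(f'pics/{c}0.png')[:,:,::-1]; crop(c,*b,4,f'pics/{c}0c.png',f)
E
```

```text
side worm_crest [423.9 253.7  63. ]
side wrench_throat [440.5 215.9  47. ]
side wrench_handle [373.3 328.6  48. ]
side nut_axis [447.8 198.3  47. ]
top worm_crest [418.7 249.6  63. ]
top wrench_throat [426.4 211.   47. ]
top wrench_handle [371.1 329.6  48. ]
top nut_axis [424.9 211.3  47. ]
```

View pics/side0.png

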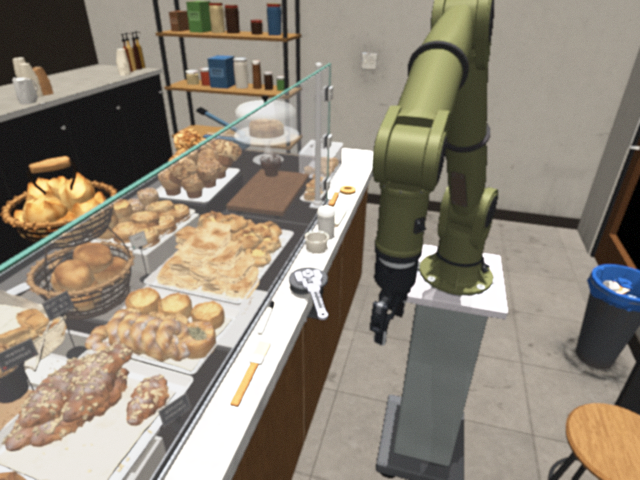

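View pics/top0.png

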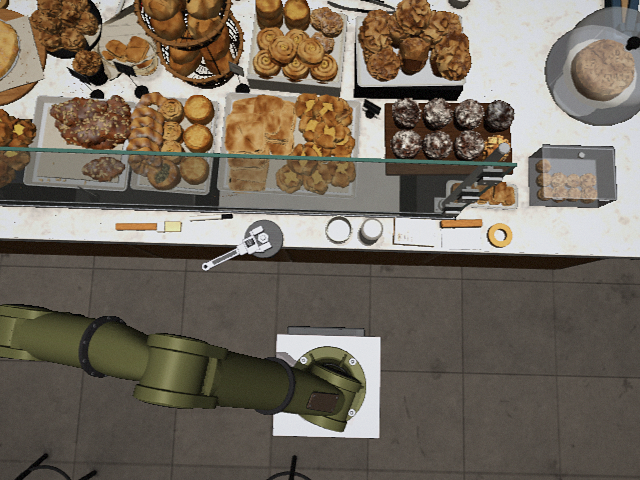

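View pics/wrist0.png

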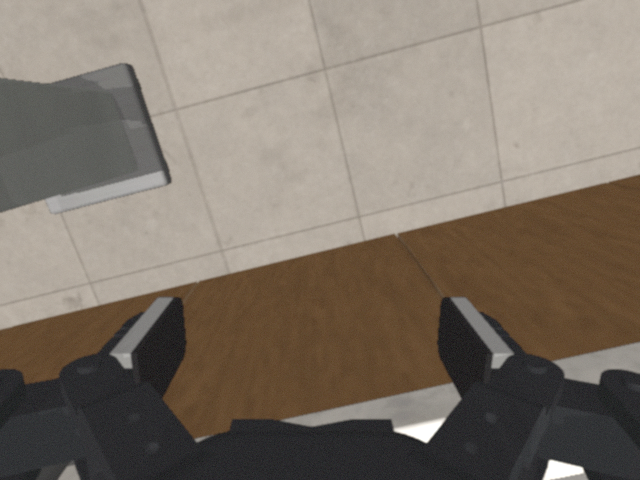

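View pics/top0c.png

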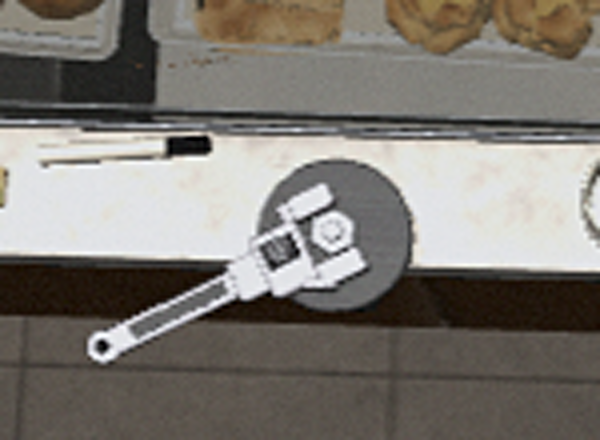

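View pics/side0c.png

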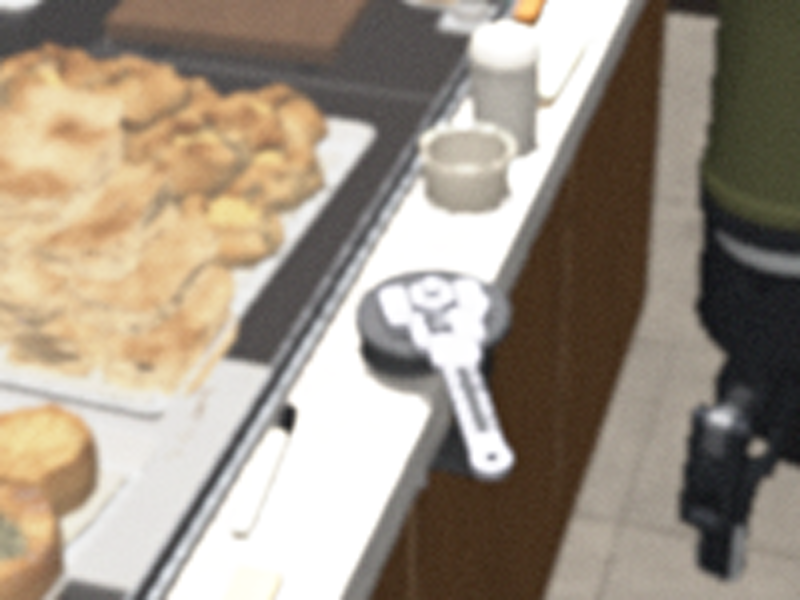

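```bash
cat >> h.py <<'E'
def to(P,deg=None):
    s=status.read_state();R=np.array(s['tool_rot']);d=R.T@(np.array(P)-s['position'])
    print('t',s['time'],'pos',s['position'].round(1),'F',s['force'].round(1),'tool d',d.round(1))
    x=R[:,0]; a=np.degrees(np.arctan2(x[1],x[0])); print('toolx ang',a.round(2),'tilt z',R[:,2].round(4))
    if deg is not None: print('wz',((-(deg-a))+180)%360-180)
E
python3 - <<'E'
from h import *
n=px2w('top',(263.2,238),55);w=px2w('top',(249.7,242.5),63);e=px2w('top',(205,266),48)
print(n,w,e); x=n-e; print(np.degrees(np.arctan2(x[1],x[0])))
to([w[0],w[1],170],np.degrees(np.arctan2(-x[1],-x[0])))
E
```

```text
[434.83110842 205.99232594  55.        ] [418.58220051 245.03161593  63.        ] [345.00802894 378.09862488  48.        ]
-62.43973406892117
t 0.75 pos [154.5 605.6 231.3] F [0.5 0.2 0.3] tool d [-345.  -284.1   61.3]
toolx ang 165.69 tilt z [-0.  0. -1.]
wz 48.128460702268
```

Call:
{"name": "servo_tool", "arguments": {
  "moves": [
    {"x": -29, "y": -24, "z": 5},
    {"x": -29, "y": -24, "z": 5},
    {"x": -29, "y": -24, "z": 5},
    {"x": -29, "y": -24, "z": 5},
    {"x": -29, "y": -24, "z": 5},
    {"x": -29, "y": -24, "z": 5},
    {"x": -29, "y": -24, "z": 5},
    {"x": -29, "y": -24, "z": 5},
    {"x": -29, "y": -24, "z": 5},
    {"x": -29, "y": -24, "z": 5},
    {"x": -29, "y": -24, "z": 5},
    {"x": -26, "y": -20, "z": 5},
    {"wz": 8},
    {"wz": 8},
    {"wz": 8},
    {"wz": 8},
    {"wz": 8},
    {"wz": 8},
    {}
  ],
  "grip": 1
}}

```text
$.moves[0]: bad value
```

Run:
```python
from h import *
s=status.read_state()
f=grab_frame('wrist'); cv2.imwrite('pics/w1.png',f[:,:,::-1])
for q in Z:
    for d in landmark_of('wrist',q)[:2]: print(q,d['pixel'],round(d['conf'],2),px2w('wrist',d['pixel'],Z[q],s).round(1))
to([418.6,247,75],117.6); print(s['grip_width'])
```

```text
t 1.0 pos [154.5 605.6 231.3] F [ 0.1 -0.2 -0.4] tool d [-344.5 -282.1  156.3]
toolx ang 165.69 tilt z [-0. -0. -1.]
wz 48.08594984068404
85.49820725977582
```

View pics/w1.png

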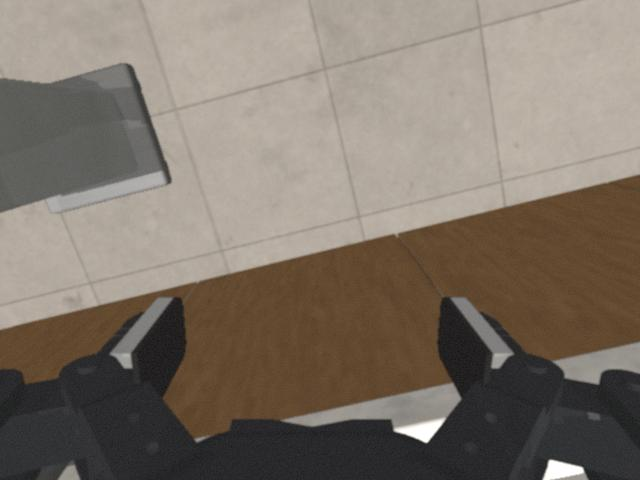

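The call was refused, probably because rows need all six numbers.

Call:
{"name": "servo_tool", "arguments": {
  "moves": [
    {"x": -29, "y": -24, "z": 5, "wx": 0, "wy": 0, "wz": 0},
    {"x": -29, "y": -24, "z": 5, "wx": 0, "wy": 0, "wz": 0},
    {"x": -29, "y": -24, "z": 5, "wx": 0, "wy": 0, "wz": 0},
    {"x": -29, "y": -24, "z": 5, "wx": 0, "wy": 0, "wz": 0},
    {"x": -29, "y": -24, "z": 5, "wx": 0, "wy": 0, "wz": 0},
    {"x": -29, "y": -24, "z": 5, "wx": 0, "wy": 0, "wz": 0},
    {"x": -29, "y": -24, "z": 5, "wx": 0, "wy": 0, "wz": 0},
    {"x": -29, "y": -24, "z": 5, "wx": 0, "wy": 0, "wz": 0},
    {"x": -29, "y": -24, "z": 5, "wx": 0, "wy": 0, "wz": 0},
    {"x": -29, "y": -24, "z": 5, "wx": 0, "wy": 0, "wz": 0},
    {"x": -29, "y": -24, "z": 5, "wx": 0, "wy": 0, "wz": 0},
    {"x": -26, "y": -20, "z": 5, "wx": 0, "wy": 0, "wz": 0},
    {"x": 0, "y": 0, "z": 0, "wx": 0, "wy": 0, "wz": 8},
    {"x": 0, "y": 0, "z": 0, "wx": 0, "wy": 0, "wz": 8},
    {"x": 0, "y": 0, "z": 0, "wx": 0, "wy": 0, "wz": 8},
    {"x": 0, "y": 0, "z": 0, "wx": 0, "wy": 0, "wz": 8},
    {"x": 0, "y": 0, "z": 0, "wx": 0, "wy": 0, "wz": 8},
    {"x": 0, "y": 0, "z": 0, "wx": 0, "wy": 0, "wz": 8},
    {"x": 0, "y": 0, "z": 0, "wx": 0, "wy": 0, "wz": 0}
  ],
  "grip": 1
}}

```text
time: 3.38
position: [418.6, 245.3, 171.4]
tool_rot: [[-0.466, 0.885, 0.0], [0.885, 0.466, -0.0], [-0.0, 0.0, -1.0]]
force: [-1.1, 0.5, 0.6]
grip_width: -0.1
```

Run:
```python
from h import *
s=status.read_state()
f=grab_frame('wrist'); cv2.imwrite('pics/w1.png',f[:,:,::-1])
for q in Z:
    for d in landmark_of('wrist',q)[:2]: print(q,d['pixel'],round(d['conf'],2),px2w('wrist',d['pixel'],Z[q],s).round(1))
to([418.6,247,75],117.6); print(s['grip_width'])
```

```text
worm_crest [318.1, 227.7] 0.7 [422.4 247.7  63. ]
wrench_handle [305.4, 68.3] 0.95 [372.1 326.7  48. ]
nut_axis [310.5, 283.3] 0.72 [438.3 207.4  47. ]
t 3.625 pos [418.6 245.1 171.3] F [1.3 1.1 0.3] tool d [ 1.7  0.8 96.3]
toolx ang 117.79 tilt z [ 0.e+00  1.e-04 -1.e+00]
wz 0.1856280419698635
-0.07135071699566711
```

View pics/w1.png

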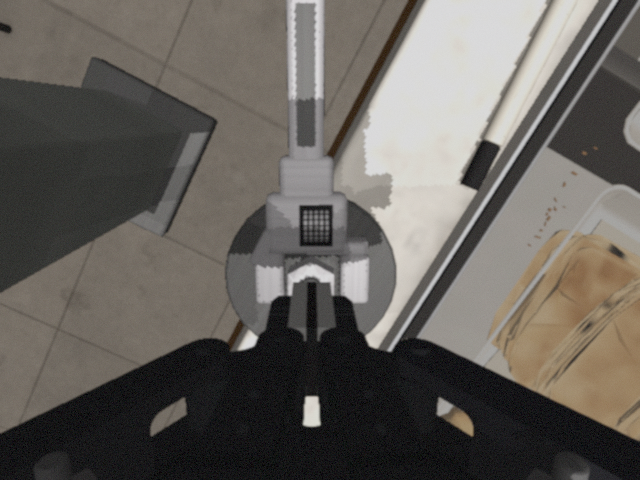

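Run:
```python
from h import *
s=status.read_state()
w=px2w('wrist',(317,225),63,s);print(w, px2w('wrist',(306,20),48,s),px2w('wrist',(306,140),50,s),px2w('wrist',(311,275),55,s), w2px('wrist',s['position'],s))
print(w2px('top',w),w2px('side',w))
P=w+8*np.array([-.466,.885,0]);P[2]=70;to(P,117.6)
```

```text
[420.97495165 248.75905962  63.        ] [360.32877868 349.73265308  48.        ] [391.55158263 290.1151683   50.        ] [434.38236732 215.43675993  55.        ] [310.62666347 303.14390521]
[248.50323521 241.67875121] [308.95903071 278.80795919]
t 3.625 pos [418.6 245.1 171.3] F [1.3 1.1 0.3] tool d [ 10.1   3.8 101.3]
toolx ang 117.79 tilt z [ 0.e+00  1.e-04 -1.e+00]
wz 0.1856280419698635
```

Call:
{"name": "servo_tool", "arguments": {
  "moves": [
    {"x": 5, "y": 2, "z": 30, "wx": 0, "wy": 0, "wz": 0},
    {"x": 5, "y": 2, "z": 30, "wx": 0, "wy": 0, "wz": 0},
    {"x": 0, "y": 0, "z": 25, "wx": 0, "wy": 0, "wz": 0},
    {"x": 0, "y": 0, "z": 14, "wx": 0, "wy": 0, "wz": 0},
    {"x": 0, "y": 0, "z": 4, "wx": 0, "wy": 0, "wz": 0},
    {"x": 0, "y": 0, "z": 0, "wx": 0, "wy": 0, "wz": 0}
  ]
}}

```text
time: 4.38
position: [417.8, 255.9, 68.6]
tool_rot: [[-0.465, 0.885, 0.0], [0.885, 0.465, 0.0], [0.0, 0.0, -1.0]]
force: [-0.4, -0.1, -0.1]
grip_width: -0.0
```

Run:
```python
from h import *
to([417.5,255.8,63],117.6)
f=grab_frame('side'); crop('side',220,220,420,370,4,'pics/s2.png',f)
f=grab_frame('wrist'); cv2.imwrite('pics/w2.png',f[:,:,::-1])
```

```text
t 4.375 pos [417.8 255.9  68.6] F [-0.4 -0.1 -0.1] tool d [ 0.1 -0.3  5.6]
toolx ang 117.69 tilt z [ 3.e-04  2.e-04 -1.e+00]
wz 0.08753168070171569
```

View pics/s2.png

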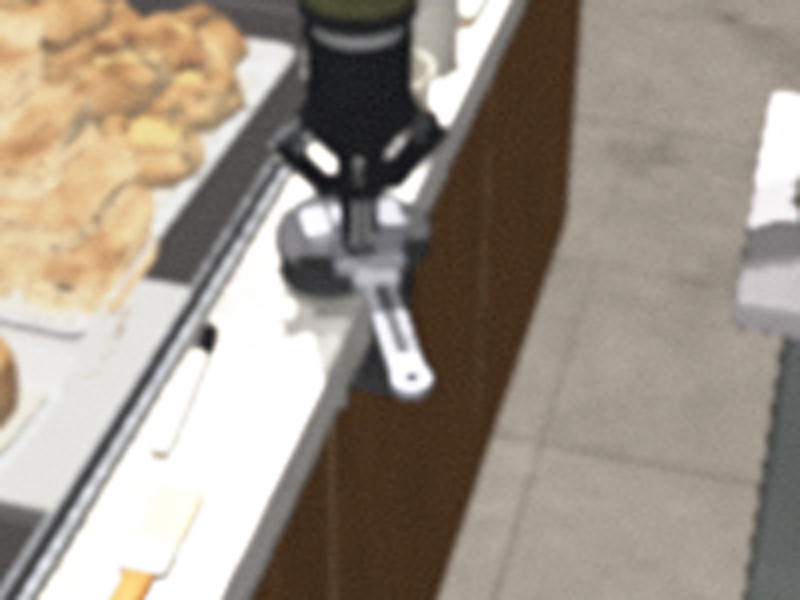

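View pics/w2.png

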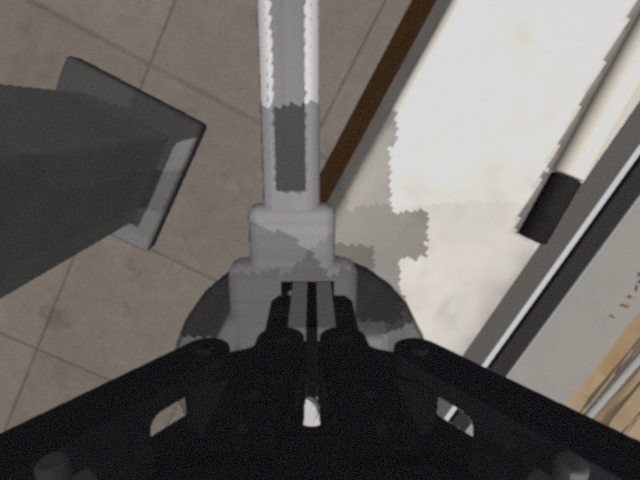

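Call:
{"name": "servo_tool", "arguments": {
  "moves": [
    {"x": 0, "y": 0, "z": 4, "wx": 0, "wy": 0, "wz": 0},
    {"x": 0, "y": 0, "z": 1, "wx": 0, "wy": 0, "wz": 0},
    {"x": 0, "y": 0, "z": 0, "wx": 0, "wy": 0, "wz": 0}
  ]
}}

```text
time: 4.85
position: [417.5, 255.8, 63.3]
tool_rot: [[-0.465, 0.886, -0.0], [0.886, 0.465, -0.0], [-0.0, -0.0, -1.0]]
force: [0.3, 0.2, 0.2]
grip_width: 0.5
```

Call:
{"name": "servo_tool", "arguments": {
  "moves": [
    {"x": 0, "y": 0, "z": 1, "wx": 0, "wy": 0, "wz": 0},
    {"x": 0, "y": 0, "z": 0, "wx": 0, "wy": 0, "wz": 0}
  ]
}}

```text
time: 5.1
position: [417.6, 255.9, 62.7]
tool_rot: [[-0.465, 0.886, 0.0], [0.886, 0.465, 0.0], [0.0, 0.0, -1.0]]
force: [-0.9, -1.1, 6.3]
grip_width: -0.3
```

Call:
{"name": "servo_tool", "arguments": {
  "moves": [
    {"x": 0, "y": 0, "z": 0.8, "wx": 0, "wy": 0, "wz": 0},
    {"x": 0, "y": 0, "z": 0, "wx": 0, "wy": 0, "wz": 0}
  ]
}}

```text
time: 5.35
position: [417.6, 255.9, 62.5]
tool_rot: [[-0.465, 0.886, 0.001], [0.886, 0.465, 0.001], [0.0, 0.001, -1.0]]
force: [-2.8, -1.2, 13.0]
grip_width: 0.0
```

Call:
{"name": "servo_tool", "arguments": {
  "moves": [
    {"x": -2, "y": 0, "z": 0, "wx": 0, "wy": 0, "wz": 0},
    {"x": -2, "y": 0, "z": 0, "wx": 0, "wy": 0, "wz": 0},
    {"x": -2, "y": 0, "z": 0, "wx": 0, "wy": 0, "wz": 0}
  ]
}}

```text
time: 5.72
position: [420.6, 252.7, 62.6]
tool_rot: [[-0.466, 0.885, 0.002], [0.885, 0.466, 0.003], [0.002, 0.003, -1.0]]
force: [-1.5, 4.9, 10.1]
grip_width: -0.2
```

Call:
{"name": "servo_tool", "arguments": {
  "moves": [
    {"x": -2, "y": 0, "z": 0, "wx": 0, "wy": 0, "wz": 0},
    {"x": -2, "y": 0, "z": 0, "wx": 0, "wy": 0, "wz": 0},
    {"x": -2, "y": 0, "z": 0, "wx": 0, "wy": 0, "wz": 0}
  ]
}}

```text
time: 6.1
position: [423.0, 248.2, 62.8]
tool_rot: [[-0.467, 0.884, 0.001], [0.884, 0.467, 0.004], [0.003, 0.003, -1.0]]
force: [-5.7, 5.6, 13.7]
grip_width: 0.3
```

Call:
{"name": "servo_tool", "arguments": {
  "moves": [
    {"x": -2, "y": 0, "z": 0, "wx": 0, "wy": 0, "wz": 0},
    {"x": -2, "y": 0, "z": 0, "wx": 0, "wy": 0, "wz": 0}
  ]
}}

```text
time: 6.35
position: [424.7, 244.4, 62.8]
tool_rot: [[-0.467, 0.884, 0.001], [0.884, 0.467, 0.004], [0.003, 0.003, -1.0]]
force: [-5.5, 5.2, 13.3]
grip_width: 0.1
```

Call:
{"name": "servo_tool", "arguments": {
  "moves": [
    {"x": -2, "y": 0, "z": 0, "wx": 0, "wy": 0, "wz": 0},
    {"x": -1, "y": 0, "z": 0, "wx": 0, "wy": 0, "wz": 0},
    {"x": 0, "y": 0, "z": -6, "wx": 0, "wy": 0, "wz": 0},
    {"x": 0, "y": 0, "z": -20, "wx": 0, "wy": 0, "wz": 0},
    {"x": 20, "y": 0, "z": -20, "wx": 0, "wy": 0, "wz": 0},
    {"x": 0, "y": 0, "z": 0, "wx": 0, "wy": 0, "wz": 0}
  ]
}}

```text
time: 7.1
position: [417.3, 258.1, 108.5]
tool_rot: [[-0.466, 0.885, 0.002], [0.885, 0.466, 0.002], [0.001, 0.003, -1.0]]
force: [0.6, 0.4, 0.3]
grip_width: -0.3
```

```bash
cat > look.py <<'E'
import sys
from h import *
n=sys.argv[1]
s=status.read_state()
f=grab_frame('wrist'); cv2.imwrite(f'pics/{n}.png',f[:,:,::-1])
for q in Z:
    for d in landmark_of('wrist',q)[:1]: print(q,d['pixel'],round(d['conf'],2),px2w('wrist',d['pixel'],Z[q],s).round(1))
to([417.6,255.9,62.5],117.7)
E
python3 look.py w3
```

```text
wrench_handle [311.2, 92.8] 0.98 [381.8 326.1  48. ]
t 7.35 pos [417.  255.7 106.7] F [0.6 1.  0.2] tool d [-0.1  0.7 44.2]
toolx ang 117.64 tilt z [-0.001  -0.0013 -1.    ]
wz -0.06464169848953816
```

View pics/w3.png

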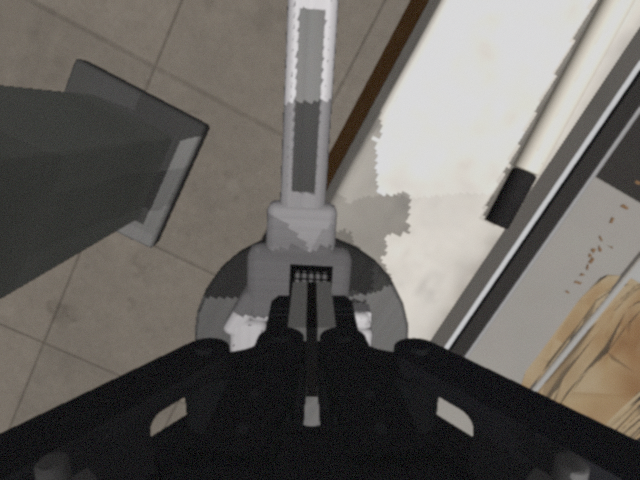

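Call:
{"name": "servo_tool", "arguments": {
  "moves": [
    {"x": 0, "y": 0, "z": -30, "wx": 0, "wy": 0, "wz": 0},
    {"x": 0, "y": 0, "z": -30, "wx": 0, "wy": 0, "wz": 0},
    {"x": 0, "y": 0, "z": 0, "wx": 0, "wy": 0, "wz": 0},
    {"x": 0, "y": 0, "z": 0, "wx": 0, "wy": 0, "wz": 0}
  ]
}}

```text
time: 7.85
position: [416.8, 256.1, 166.6]
tool_rot: [[-0.464, 0.886, -0.001], [0.886, 0.464, -0.001], [-0.0, -0.001, -1.0]]
force: [-0.3, 0.6, -0.7]
grip_width: 0.0
```

```bash
python3 look.py w4
```

```text
worm_crest [312.3, 256.1] 0.9 [425.1 241.9  63. ]
wrench_handle [311.9, 95.2] 0.67 [380.8 325.7  48. ]
t 8.1 pos [416.7 256.4 166.7] F [-1.5 -0.4  0.3] tool d [ -0.9   0.7 104.2]
toolx ang 117.68 tilt z [-1.3e-03 -9.0e-04 -1.0e+00]
wz -0.018020159662228252
```

View pics/w4.png

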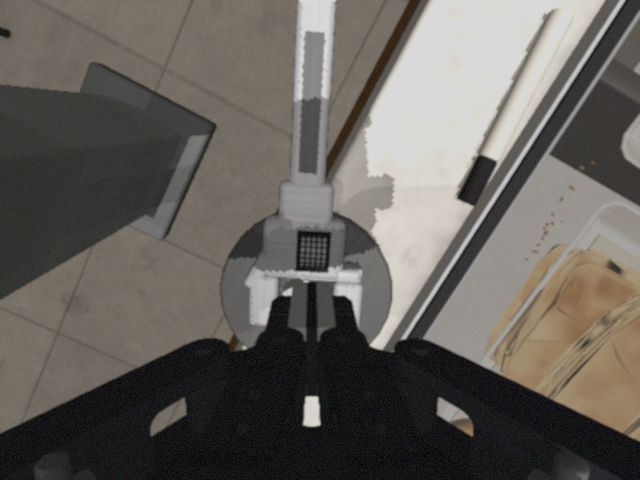

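Run:
```python
from h import *
w=px2w('wrist',(313.5,252),63);a=px2w('wrist',(317,10),48);b=px2w('wrist',(309,180),48);d=a-b;print(w,np.degrees(np.arctan2(d[1],d[0])))
print(px2w('wrist',(310,287),55))
an=np.arctan2(d[1],d[0]);P=w+8*np.array([np.cos(an),np.sin(an),0]);P[2]=64;to(P,np.degrees(an))
```

```text
[424.3834083  244.90822658  63.        ] 114.93795531052417
[434.69029563 220.55257328  55.        ]
t 8.1 pos [416.7 256.4 166.7] F [-1.5 -0.4  0.3] tool d [ -5.7   2.  102.7]
toolx ang 117.68 tilt z [-1.3e-03 -9.0e-04 -1.0e+00]
wz 2.7440245298136006
```

Call:
{"name": "servo_tool", "arguments": {
  "moves": [
    {"x": -5, "y": 2, "z": 30, "wx": 0, "wy": 0, "wz": 0},
    {"x": 0, "y": 0, "z": 30, "wx": 0, "wy": 0, "wz": 2.7},
    {"x": 0, "y": 0, "z": 30, "wx": 0, "wy": 0, "wz": 0},
    {"x": 0, "y": 0, "z": 11, "wx": 0, "wy": 0, "wz": 0},
    {"x": 0, "y": 0, "z": 2, "wx": 0, "wy": 0, "wz": 0},
    {"x": 0, "y": 0, "z": 1, "wx": 0, "wy": 0, "wz": 0},
    {"x": 0, "y": 0, "z": 0, "wx": 0, "wy": 0, "wz": 0}
  ]
}}

```text
time: 8.98
position: [421.6, 253.5, 64.3]
tool_rot: [[-0.422, 0.906, 0.001], [0.906, 0.422, 0.001], [0.0, 0.001, -1.0]]
force: [1.3, 0.3, -0.1]
grip_width: -0.0
```

Call:
{"name": "servo_tool", "arguments": {
  "moves": [
    {"x": 0, "y": 0, "z": 1, "wx": 0, "wy": 0, "wz": 0},
    {"x": 0, "y": 0, "z": 1, "wx": 0, "wy": 0, "wz": 0},
    {"x": 0, "y": 0, "z": 0, "wx": 0, "wy": 0, "wz": 0}
  ]
}}

```text
time: 9.35
position: [421.5, 253.4, 62.3]
tool_rot: [[-0.422, 0.906, 0.001], [0.906, 0.422, 0.001], [0.0, 0.001, -1.0]]
force: [-1.3, -0.1, 9.0]
grip_width: 0.1
```

Call:
{"name": "servo_tool", "arguments": {
  "moves": [
    {"x": -1, "y": 0, "z": 0.5, "wx": 0, "wy": 0, "wz": 0},
    {"x": -2, "y": 0, "z": 0, "wx": 0, "wy": 0, "wz": 0},
    {"x": -2, "y": 0, "z": 0, "wx": 0, "wy": 0, "wz": 0},
    {"x": -2, "y": 0, "z": 0, "wx": 0, "wy": 0, "wz": 0}
  ]
}}

```text
time: 9.85
position: [423.1, 250.5, 62.6]
tool_rot: [[-0.425, 0.905, 0.0], [0.905, 0.425, 0.005], [0.004, 0.002, -1.0]]
force: [-7.6, 6.8, 19.1]
grip_width: -0.2
```

Call:
{"name": "servo_tool", "arguments": {
  "moves": [
    {"x": -2, "y": 0, "z": 0, "wx": 0, "wy": 0, "wz": 0},
    {"x": -2, "y": 0, "z": 0, "wx": 0, "wy": 0, "wz": 0},
    {"x": -2, "y": 0, "z": 0, "wx": 0, "wy": 0, "wz": 0}
  ]
}}

```text
time: 10.22
position: [425.9, 244.2, 62.6]
tool_rot: [[-0.425, 0.905, 0.001], [0.905, 0.425, 0.004], [0.003, 0.002, -1.0]]
force: [-6.2, 5.4, 18.4]
grip_width: -0.1
```

Call:
{"name": "servo_tool", "arguments": {
  "moves": [
    {"x": -2, "y": 0, "z": 0, "wx": 0, "wy": 0, "wz": 0},
    {"x": -2, "y": 0, "z": 0, "wx": 0, "wy": 0, "wz": 0},
    {"x": -1, "y": 0, "z": 0, "wx": 0, "wy": 0, "wz": 0}
  ]
}}

```text
time: 10.6
position: [428.0, 239.5, 62.6]
tool_rot: [[-0.424, 0.905, 0.001], [0.905, 0.424, 0.004], [0.003, 0.002, -1.0]]
force: [-6.8, 5.2, 18.3]
grip_width: -0.0
```

Call:
{"name": "servo_tool", "arguments": {
  "moves": [
    {"x": -2, "y": 0, "z": -0.4, "wx": 0, "wy": 0, "wz": 0},
    {"x": 0, "y": 0, "z": -6, "wx": 0, "wy": 0, "wz": 0},
    {"x": 0, "y": 0, "z": -30, "wx": 0, "wy": 0, "wz": 0},
    {"x": 10, "y": 0, "z": -35, "wx": 0, "wy": 0, "wz": 0},
    {"x": 10, "y": 0, "z": -35, "wx": 0, "wy": 0, "wz": 0},
    {"x": 0, "y": 0, "z": 0, "wx": 0, "wy": 0, "wz": 0},
    {"x": 0, "y": 0, "z": 0, "wx": 0, "wy": 0, "wz": 0}
  ]
}}

```text
time: 11.48
position: [420.9, 252.7, 167.0]
tool_rot: [[-0.422, 0.907, -0.0], [0.907, 0.422, -0.001], [-0.0, -0.001, -1.0]]
force: [0.2, -0.6, 0.1]
grip_width: 0.3
```

```bash
python3 look.py w5
```

```text
worm_crest [310.8, 244.5] 0.96 [424.7 244.4  63. ]
wrench_handle [301.8, 89.9] 0.91 [381.7 324.2  48. ]
nut_axis [309.1, 294.1] 0.97 [440.4 208.   47. ]
t 11.725 pos [420.9 252.7 166.5] F [0.5 0.6 0.4] tool d [  4.4  -1.4 104. ]
toolx ang 114.96 tilt z [-0.0014 -0.0011 -1.    ]
wz -2.7408561809808702
```

View pics/w5.png

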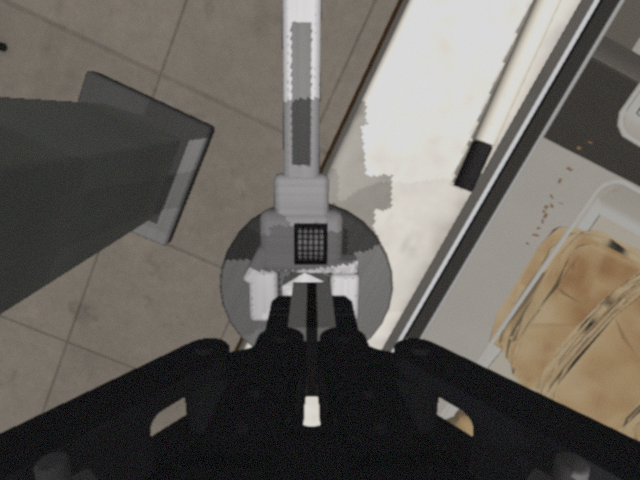

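Call:
{"name": "servo_tool", "arguments": {
  "moves": [
    {"x": 0, "y": 0, "z": 35, "wx": 0, "wy": 0, "wz": 0},
    {"x": 0, "y": 0, "z": 35, "wx": 0, "wy": 0, "wz": 0},
    {"x": 0, "y": 0, "z": 25, "wx": 0, "wy": 0, "wz": 0},
    {"x": 0, "y": 0, "z": 7, "wx": 0, "wy": 0, "wz": 0},
    {"x": 0, "y": 0, "z": 2, "wx": 0, "wy": 0, "wz": 0},
    {"x": 0, "y": 0, "z": 1, "wx": 0, "wy": 0, "wz": 0},
    {"x": 0, "y": 0, "z": 0.8, "wx": 0, "wy": 0, "wz": 0},
    {"x": 0, "y": 0, "z": 0, "wx": 0, "wy": 0, "wz": 0}
  ]
}}

```text
time: 12.72
position: [421.7, 253.5, 62.5]
tool_rot: [[-0.422, 0.906, 0.002], [0.906, 0.422, 0.001], [0.0, 0.002, -1.0]]
force: [-0.1, 0.2, 4.5]
grip_width: -0.1
```

Call:
{"name": "servo_tool", "arguments": {
  "moves": [
    {"x": -2, "y": 0, "z": 0, "wx": 0, "wy": 0, "wz": 0},
    {"x": -2, "y": 0, "z": 0, "wx": 0, "wy": 0, "wz": 0},
    {"x": -2, "y": 0, "z": 0, "wx": 0, "wy": 0, "wz": 0}
  ]
}}

```text
time: 13.1
position: [423.1, 250.9, 62.8]
tool_rot: [[-0.425, 0.905, 0.001], [0.905, 0.425, 0.004], [0.003, 0.002, -1.0]]
force: [-4.6, 7.4, 9.6]
grip_width: 0.2
```

Call:
{"name": "servo_tool", "arguments": {
  "moves": [
    {"x": -2, "y": 0, "z": 0.5, "wx": 0, "wy": 0, "wz": 0},
    {"x": -2, "y": 0, "z": 0, "wx": 0, "wy": 0, "wz": 0},
    {"x": -2, "y": 0, "z": 0, "wx": 0, "wy": 0, "wz": 0}
  ]
}}

```text
time: 13.48
position: [426.1, 245.4, 62.8]
tool_rot: [[-0.425, 0.905, 0.002], [0.905, 0.425, 0.004], [0.003, 0.003, -1.0]]
force: [-5.5, 6.5, 14.3]
grip_width: -0.0
```

Call:
{"name": "servo_tool", "arguments": {
  "moves": [
    {"x": -2, "y": 0, "z": 0, "wx": 0, "wy": 0, "wz": 0},
    {"x": -2, "y": 0, "z": 0, "wx": 0, "wy": 0, "wz": 0},
    {"x": -2, "y": 0, "z": 0, "wx": 0, "wy": 0, "wz": 0},
    {"x": -1, "y": 0, "z": 0, "wx": 0, "wy": 0, "wz": 0}
  ]
}}

```text
time: 13.98
position: [429.5, 239.1, 62.8]
tool_rot: [[-0.424, 0.905, 0.002], [0.905, 0.424, 0.005], [0.003, 0.004, -1.0]]
force: [-4.4, 7.1, 13.3]
grip_width: -0.2
```

Call:
{"name": "servo_tool", "arguments": {
  "moves": [
    {"x": -1, "y": 0, "z": 0, "wx": 0, "wy": 0, "wz": 0},
    {"x": 0, "y": 0, "z": -6, "wx": 0, "wy": 0, "wz": 0},
    {"x": 0, "y": 0, "z": -30, "wx": 0, "wy": 0, "wz": 0},
    {"x": 10, "y": 0, "z": -35, "wx": 0, "wy": 0, "wz": 0},
    {"x": 10, "y": 0, "z": -35, "wx": 0, "wy": 0, "wz": 0},
    {"x": 0, "y": 0, "z": 0, "wx": 0, "wy": 0, "wz": 0},
    {"x": 0, "y": 0, "z": 0, "wx": 0, "wy": 0, "wz": 0}
  ]
}}

```text
time: 14.85
position: [420.9, 252.6, 166.8]
tool_rot: [[-0.422, 0.907, -0.0], [0.907, 0.422, -0.001], [-0.0, -0.001, -1.0]]
force: [-0.4, -0.3, -0.1]
grip_width: 0.2
```

```bash
python3 look.py w6
```

```text
worm_crest [313.9, 247.7] 0.57 [427.2 243.3  63. ]
wrench_handle [301.5, 91.8] 0.77 [382. 323.  48.]
nut_axis [305.4, 295.3] 0.64 [438.4 206.2  47. ]
t 15.1 pos [420.9 252.7 166.3] F [-0.5  0.1 -0.4] tool d [  4.4  -1.4 103.8]
toolx ang 114.96 tilt z [-0.0014 -0.0011 -1.    ]
wz -2.743070635323278
```

View pics/w6.png

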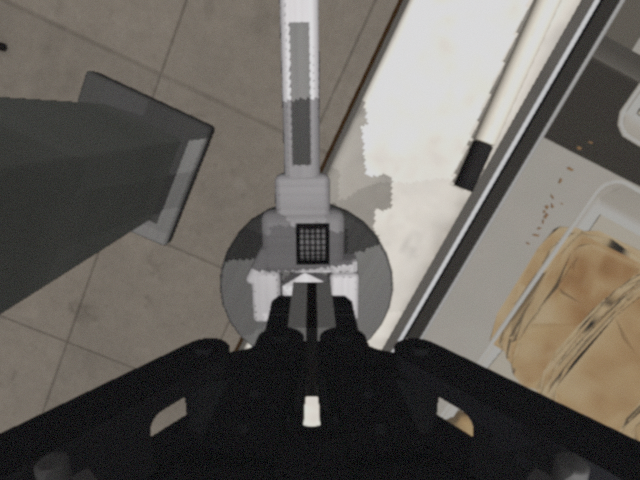

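Call:
{"name": "servo_tool", "arguments": {
  "moves": [
    {"x": 0, "y": 1, "z": 35, "wx": 0, "wy": 0, "wz": 0},
    {"x": 0, "y": 0, "z": 35, "wx": 0, "wy": 0, "wz": 0},
    {"x": 0, "y": 0, "z": 25, "wx": 0, "wy": 0, "wz": 0},
    {"x": 0, "y": 0, "z": 7, "wx": 0, "wy": 0, "wz": 0},
    {"x": 0, "y": 0, "z": 2, "wx": 0, "wy": 0, "wz": 0},
    {"x": 0, "y": 0, "z": 1, "wx": 0, "wy": 0, "wz": 0},
    {"x": 0, "y": 0, "z": 1, "wx": 0, "wy": 0, "wz": 0},
    {"x": 0, "y": 0, "z": 0, "wx": 0, "wy": 0, "wz": 0}
  ]
}}

```text
time: 16.1
position: [422.6, 253.9, 62.4]
tool_rot: [[-0.422, 0.906, 0.002], [0.906, 0.422, 0.001], [0.0, 0.002, -1.0]]
force: [-2.3, -1.1, 7.8]
grip_width: 0.2
```

Call:
{"name": "servo_tool", "arguments": {
  "moves": [
    {"x": -2, "y": 0, "z": 0.2, "wx": 0, "wy": 0, "wz": 0},
    {"x": -2, "y": 0, "z": 0, "wx": 0, "wy": 0, "wz": 0},
    {"x": -2, "y": 0, "z": 0, "wx": 0, "wy": 0, "wz": 0}
  ]
}}

```text
time: 16.48
position: [424.0, 251.7, 62.7]
tool_rot: [[-0.425, 0.905, 0.001], [0.905, 0.425, 0.005], [0.004, 0.003, -1.0]]
force: [-7.5, 7.8, 14.1]
grip_width: -0.0
```

Call:
{"name": "servo_tool", "arguments": {
  "moves": [
    {"x": -2, "y": 0, "z": 0, "wx": 0, "wy": 0, "wz": 0},
    {"x": -2, "y": 0, "z": 0, "wx": 0, "wy": 0, "wz": 0}
  ]
}}

```text
time: 16.73
position: [426.1, 247.7, 62.8]
tool_rot: [[-0.425, 0.905, 0.002], [0.905, 0.425, 0.005], [0.003, 0.004, -1.0]]
force: [-5.3, 5.9, 13.2]
grip_width: -0.3
```

Call:
{"name": "servo_tool", "arguments": {
  "moves": [
    {"x": -2, "y": 0, "z": 0, "wx": 0, "wy": 0, "wz": 0},
    {"x": -2, "y": 0, "z": 0, "wx": 0, "wy": 0, "wz": 0}
  ]
}}

```text
time: 16.98
position: [428.1, 244.2, 62.8]
tool_rot: [[-0.425, 0.905, 0.002], [0.905, 0.425, 0.005], [0.003, 0.004, -1.0]]
force: [-4.1, 6.5, 12.4]
grip_width: 0.0
```

Call:
{"name": "servo_tool", "arguments": {
  "moves": [
    {"x": -2, "y": 0, "z": 0, "wx": 0, "wy": 0, "wz": 0},
    {"x": -2, "y": 0, "z": 0, "wx": 0, "wy": 0, "wz": 0}
  ]
}}

```text
time: 17.23
position: [429.9, 240.8, 62.8]
tool_rot: [[-0.425, 0.905, 0.003], [0.905, 0.425, 0.005], [0.003, 0.004, -1.0]]
force: [-4.8, 6.6, 12.1]
grip_width: -0.1
```

Call:
{"name": "servo_tool", "arguments": {
  "moves": [
    {"x": -2, "y": 0, "z": 0, "wx": 0, "wy": 0, "wz": 0},
    {"x": -1, "y": 0, "z": 0, "wx": 0, "wy": 0, "wz": 0}
  ]
}}

```text
time: 17.48
position: [431.0, 238.5, 62.8]
tool_rot: [[-0.425, 0.905, 0.002], [0.905, 0.425, 0.006], [0.004, 0.005, -1.0]]
force: [-4.7, 9.0, 11.3]
grip_width: -0.2
```

Call:
{"name": "servo_tool", "arguments": {
  "moves": [
    {"x": 0, "y": 0, "z": -6, "wx": 0, "wy": 0, "wz": 0},
    {"x": 0, "y": 0, "z": -30, "wx": 0, "wy": 0, "wz": 0},
    {"x": 10, "y": 0, "z": -35, "wx": 0, "wy": 0, "wz": 0},
    {"x": 10, "y": 0, "z": -35, "wx": 0, "wy": 0, "wz": 0},
    {"x": 0, "y": 0, "z": 0, "wx": 0, "wy": 0, "wz": 0},
    {"x": 0, "y": 0, "z": 0, "wx": 0, "wy": 0, "wz": 0}
  ]
}}

```text
time: 18.23
position: [422.3, 252.1, 166.8]
tool_rot: [[-0.422, 0.907, 0.0], [0.907, 0.422, -0.0], [-0.0, -0.0, -1.0]]
force: [-0.1, -0.2, -0.6]
grip_width: 0.0
```

```bash
python3 look.py w7
```

```text
worm_crest [314.1, 246.8] 0.91 [428.6 243.5  63. ]
wrench_throat [313.0, 245.0] 0.63 [429.6 239.9  47. ]
wrench_handle [297.6, 86.0] 0.78 [380.  324.6  48. ]
nut_axis [305.5, 292.2] 0.84 [439.  207.8  47. ]
t 18.475 pos [422.2 252.2 166.1] F [ 0.6 -1.3 -0.4] tool d [  5.3  -2.4 103.6]
toolx ang 114.96 tilt z [-0.0013 -0.0011 -1.    ]
wz -2.741814325145185
```

View pics/w7.png

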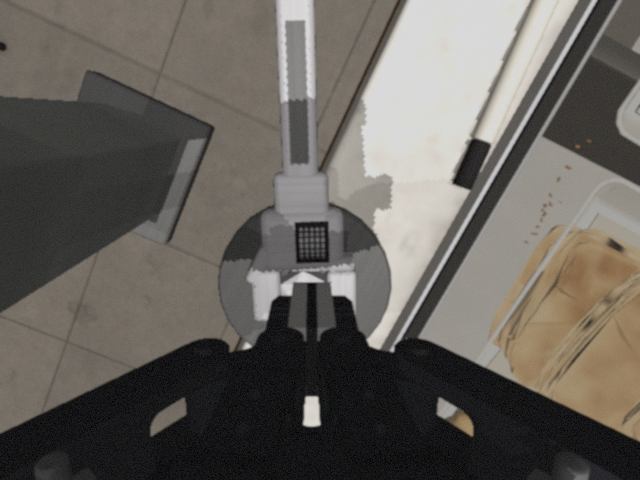

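Run:
```python
from h import *
w=px2w('wrist',(312,242.5),63);a=px2w('wrist',(295.5,10),48);b=px2w('wrist',(301.5,170),48);d=a-b;print(w,np.degrees(np.arctan2(d[1],d[0])))
an=np.arctan2(d[1],d[0]);P=w+8*np.array([np.cos(an),np.sin(an),0]);P[2]=64;to(P,np.degrees(an))
f=cv2.imread('pics/w7.png')[:,:,::-1]; crop('',220,190,400,325,4,'pics/w7c.png',f)
```

```text
[425.88123482 245.60356285  63.        ] 116.7894777852732
t 18.475 pos [422.2 252.2 166.1] F [ 0.6 -1.3 -0.4] tool d [  0.5   0.5 102.1]
toolx ang 114.96 tilt z [-0.0013 -0.0011 -1.    ]
wz -1.8312921104183886
```

View pics/w7c.png

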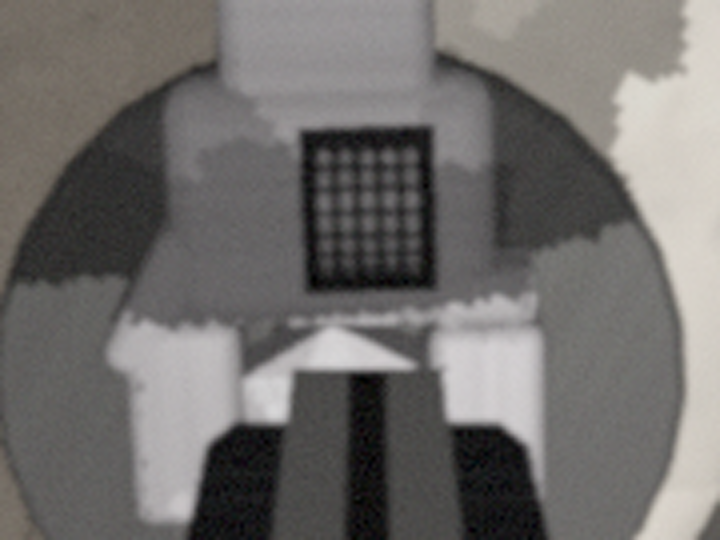

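Call:
{"name": "servo_tool", "arguments": {
  "moves": [
    {"x": 0.5, "y": 0.5, "z": 35, "wx": 0, "wy": 0, "wz": -1.8},
    {"x": 0, "y": 0, "z": 35, "wx": 0, "wy": 0, "wz": 0},
    {"x": 0, "y": 0, "z": 25, "wx": 0, "wy": 0, "wz": 0},
    {"x": 0, "y": 0, "z": 7, "wx": 0, "wy": 0, "wz": 0},
    {"x": 0, "y": 0, "z": 2, "wx": 0, "wy": 0, "wz": 0},
    {"x": 0, "y": 0, "z": 1, "wx": 0, "wy": 0, "wz": 0},
    {"x": 0, "y": 0, "z": 1.2, "wx": 0, "wy": 0, "wz": 0},
    {"x": 0, "y": 0, "z": 0, "wx": 0, "wy": 0, "wz": 0}
  ]
}}

```text
time: 19.48
position: [422.3, 253.1, 62.3]
tool_rot: [[-0.451, 0.893, 0.0], [0.893, 0.451, 0.0], [0.0, 0.0, -1.0]]
force: [-5.8, -2.6, 13.3]
grip_width: -0.3
```

Call:
{"name": "servo_tool", "arguments": {
  "moves": [
    {"x": -2, "y": 0, "z": 0, "wx": 0, "wy": 0, "wz": 0},
    {"x": -2, "y": 0, "z": 0, "wx": 0, "wy": 0, "wz": 0}
  ]
}}

```text
time: 19.73
position: [422.7, 252.6, 62.4]
tool_rot: [[-0.453, 0.892, -0.001], [0.892, 0.453, 0.004], [0.004, 0.001, -1.0]]
force: [-12.5, 9.0, 12.9]
grip_width: -0.1
```

Call:
{"name": "servo_tool", "arguments": {
  "moves": [
    {"x": -2, "y": 0, "z": 0, "wx": 0, "wy": 0, "wz": 0}
  ]
}}

```text
time: 19.85
position: [423.1, 251.8, 62.5]
tool_rot: [[-0.454, 0.891, -0.002], [0.891, 0.454, 0.005], [0.005, 0.001, -1.0]]
force: [-13.1, 8.9, 16.5]
grip_width: -0.3
```

Call:
{"name": "servo_tool", "arguments": {
  "moves": [
    {"x": -2, "y": -0.5, "z": 0, "wx": 0, "wy": 0, "wz": 0},
    {"x": 0, "y": 0, "z": 0, "wx": 0, "wy": 0, "wz": 0}
  ]
}}

```text
time: 20.1
position: [423.9, 250.0, 62.7]
tool_rot: [[-0.454, 0.891, -0.001], [0.891, 0.454, 0.005], [0.005, 0.002, -1.0]]
force: [-11.2, 7.5, 15.7]
grip_width: -0.0
```

Call:
{"name": "servo_tool", "arguments": {
  "moves": [
    {"x": -2, "y": -0.5, "z": 0, "wx": 0, "wy": 0, "wz": 0},
    {"x": 0, "y": 0, "z": 0, "wx": 0, "wy": 0, "wz": 0}
  ]
}}

```text
time: 20.35
position: [425.6, 247.6, 62.8]
tool_rot: [[-0.453, 0.891, 0.001], [0.891, 0.453, 0.005], [0.004, 0.003, -1.0]]
force: [-8.7, 6.9, 13.4]
grip_width: -0.1
```

Call:
{"name": "servo_tool", "arguments": {
  "moves": [
    {"x": -2, "y": 0, "z": 0.2, "wx": 0, "wy": 0, "wz": 0},
    {"x": -2, "y": 0, "z": 0, "wx": 0, "wy": 0, "wz": 0}
  ]
}}

```text
time: 20.6
position: [427.4, 245.1, 62.8]
tool_rot: [[-0.454, 0.891, 0.002], [0.891, 0.454, 0.006], [0.005, 0.004, -1.0]]
force: [-5.7, 7.1, 13.3]
grip_width: 0.1
```

Call:
{"name": "servo_tool", "arguments": {
  "moves": [
    {"x": -2, "y": 0, "z": 0.2, "wx": 0, "wy": 0, "wz": 0},
    {"x": 0, "y": 0, "z": 0, "wx": 0, "wy": 0, "wz": 0}
  ]
}}

```text
time: 20.85
position: [429.0, 243.1, 62.7]
tool_rot: [[-0.454, 0.891, 0.003], [0.891, 0.454, 0.006], [0.004, 0.005, -1.0]]
force: [-7.7, 9.5, 15.4]
grip_width: 0.1
```

Call:
{"name": "servo_tool", "arguments": {
  "moves": [
    {"x": -2, "y": 0, "z": 0, "wx": 0, "wy": 0, "wz": 0},
    {"x": 0, "y": 0, "z": 0, "wx": 0, "wy": 0, "wz": 0}
  ]
}}

```text
time: 21.1
position: [430.3, 241.1, 62.7]
tool_rot: [[-0.453, 0.891, 0.003], [0.891, 0.453, 0.006], [0.004, 0.006, -1.0]]
force: [-6.4, 7.7, 14.4]
grip_width: 0.2
```

Call:
{"name": "servo_tool", "arguments": {
  "moves": [
    {"x": -2, "y": 0, "z": 0, "wx": 0, "wy": 0, "wz": 0},
    {"x": 0, "y": 0, "z": 0, "wx": 0, "wy": 0, "wz": 0}
  ]
}}

```text
time: 21.35
position: [431.5, 239.3, 62.7]
tool_rot: [[-0.453, 0.891, 0.004], [0.891, 0.453, 0.006], [0.004, 0.006, -1.0]]
force: [-5.9, 7.4, 14.0]
grip_width: -0.1
```

Call:
{"name": "servo_tool", "arguments": {
  "moves": [
    {"x": 0, "y": 0, "z": -6, "wx": 0, "wy": 0, "wz": 0},
    {"x": 0, "y": 0, "z": -30, "wx": 0, "wy": 0, "wz": 0},
    {"x": 20, "y": 0, "z": -35, "wx": 0, "wy": 0, "wz": 0},
    {"x": 25, "y": 0, "z": -35, "wx": 0, "wy": 0, "wz": 0},
    {"x": 0, "y": 0, "z": 0, "wx": 0, "wy": 0, "wz": 0},
    {"x": 0, "y": 0, "z": 0, "wx": 0, "wy": 0, "wz": 0}
  ]
}}

```text
time: 22.1
position: [410.8, 274.5, 166.3]
tool_rot: [[-0.45, 0.893, 0.001], [0.893, 0.45, -0.0], [-0.001, 0.0, -1.0]]
force: [-0.2, -0.0, 1.1]
grip_width: 0.1
```

```bash
python3 look.py w8;  python3 - <<'E'
from h import *
f=cv2.imread('pics/w8.png')[:,:,::-1]; crop('',220,190,400,325,4,'pics/w8c.png',f)
E
```

```text
worm_crest [313.7, 287.0] 0.98 [428.9 242.6  63. ]
wrench_throat [302.4, 131.2] 0.67 [380.3 323.8  47. ]
wrench_handle [303.9, 130.8] 0.97 [381.  324.4  48. ]
t 22.35 pos [410.6 274.4 165.5] F [-0.5  0.3  0.1] tool d [-19.7  -1.9 103. ]
toolx ang 116.72 tilt z [-0.0011 -0.0012 -1.    ]
wz -0.9785719050954071
```

View pics/w8.png

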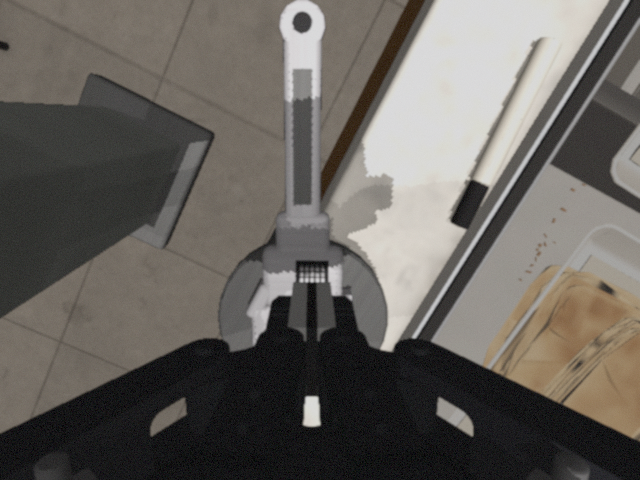

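Call:
{"name": "servo_tool", "arguments": {
  "moves": [
    {"x": -22, "y": -5, "z": 0, "wx": 0, "wy": 0, "wz": 0},
    {"x": -22, "y": -5, "z": 0, "wx": 0, "wy": 0, "wz": 0},
    {"x": -22, "y": -5, "z": 0, "wx": 0, "wy": 0, "wz": 0},
    {"x": 0, "y": 0, "z": 0, "wx": 0, "wy": 0, "wz": 0},
    {"x": 0, "y": 0, "z": 0, "wx": 0, "wy": 0, "wz": 0}
  ]
}}

```text
time: 22.98
position: [426.8, 210.1, 166.0]
tool_rot: [[-0.451, 0.893, -0.0], [0.893, 0.451, 0.0], [0.0, -0.0, -1.0]]
force: [-0.6, 0.2, 0.0]
grip_width: -0.0
```

```bash
python3 look.py w9;  python3 - <<'E'
from h import *
f=cv2.imread('pics/w9.png')[:,:,::-1]; crop('',230,150,430,300,4,'pics/w9c.png',f)
E
```

```text
worm_crest [322.5, 216.0] 0.68 [428.9 221.3  63. ]
wrench_handle [330.1, 9.6] 0.61 [380.4 325.7  48. ]
nut_axis [326.1, 237.2] 0.59 [439.4 206.8  47. ]
t 23.225 pos [426.7 210.3 166.2] F [0.1 0.4 1.2] tool d [ 44.8  12.5 103.7]
toolx ang 116.85 tilt z [-2.e-04  1.e-04 -1.e+00]
wz -0.84803934030964
```

View pics/w9c.png

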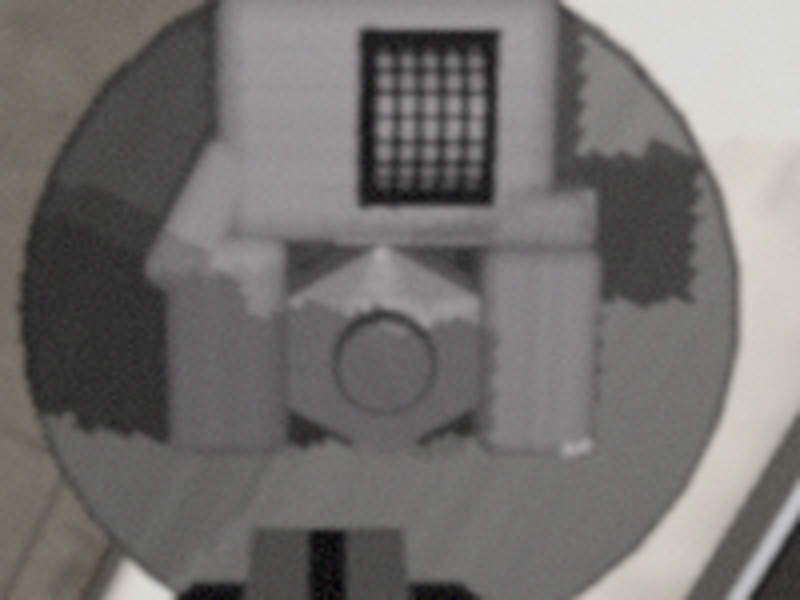

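Run:
```python
from h import *
s=status.read_state()
w=px2w('wrist',(337.2,179.5),63);n=px2w('wrist',(326.2,240.5),60);print(w,n)
f=cv2.imread('pics/w9.png')[:,:,::-1]; crop('',230,0,430,150,4,'pics/w9d.png',f)
an=np.radians(116.8);P=w+8*np.array([np.cos(an),np.sin(an),0]);P[2]=64;to(P,116.8)
```

```text
[426.45194338 244.72602898  63.        ] [438.29250832 208.16698256  60.        ]
t 23.225 pos [426.7 210.3 166.2] F [0.1 0.4 1.2] tool d [ 38.8  15.4 102.2]
toolx ang 116.85 tilt z [-2.e-04  1.e-04 -1.e+00]
wz 0.05196065969033725
```

View pics/w9d.png

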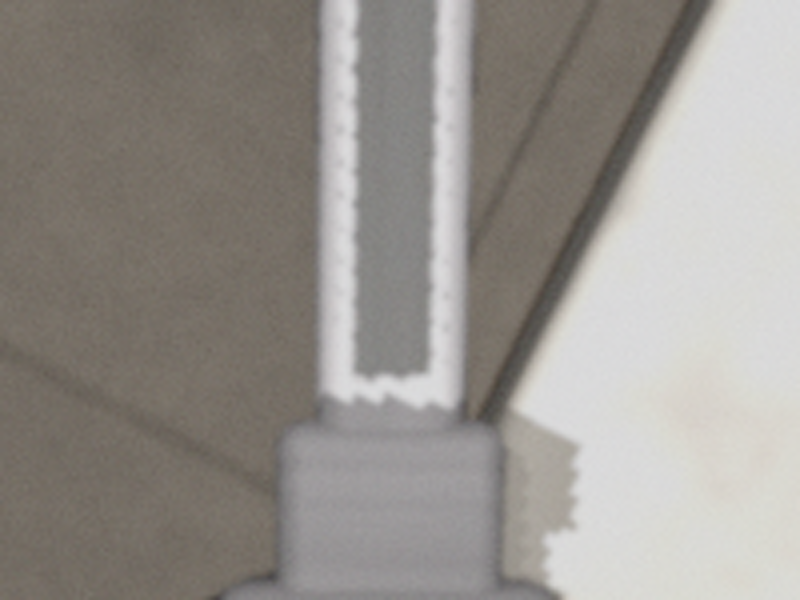

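Call:
{"name": "servo_tool", "arguments": {
  "moves": [
    {"x": 20, "y": 8, "z": 20, "wx": 0, "wy": 0, "wz": 0},
    {"x": 19, "y": 7, "z": 35, "wx": 0, "wy": 0, "wz": 0},
    {"x": 0, "y": 0, "z": 30, "wx": 0, "wy": 0, "wz": 0},
    {"x": 0, "y": 0, "z": 15, "wx": 0, "wy": 0, "wz": 0},
    {"x": 0, "y": 0, "z": 3, "wx": 0, "wy": 0, "wz": 0},
    {"x": 0, "y": 0, "z": 1, "wx": 0, "wy": 0, "wz": 0},
    {"x": 0, "y": 0, "z": 1.5, "wx": 0, "wy": 0, "wz": 0},
    {"x": 0, "y": 0, "z": 0, "wx": 0, "wy": 0, "wz": 0}
  ]
}}

```text
time: 24.22
position: [421.7, 251.8, 62.4]
tool_rot: [[-0.451, 0.892, -0.001], [0.892, 0.451, 0.001], [0.001, -0.0, -1.0]]
force: [-6.7, 0.2, 16.6]
grip_width: -0.1
```

Call:
{"name": "servo_tool", "arguments": {
  "moves": [
    {"x": -1.5, "y": 0, "z": 0, "wx": 0, "wy": 0, "wz": 0},
    {"x": -1, "y": 0, "z": 0, "wx": 0, "wy": 0, "wz": 0}
  ]
}}

```text
time: 24.48
position: [421.9, 251.4, 62.5]
tool_rot: [[-0.453, 0.892, -0.002], [0.892, 0.453, 0.003], [0.003, -0.0, -1.0]]
force: [-11.2, 6.4, 16.2]
grip_width: 0.4
```

Call:
{"name": "servo_tool", "arguments": {
  "moves": [
    {"x": -1.5, "y": 0, "z": 0, "wx": 0, "wy": 0, "wz": 0},
    {"x": 0, "y": 0, "z": 0, "wx": 0, "wy": 0, "wz": 0}
  ]
}}

```text
time: 24.72
position: [422.0, 251.3, 62.5]
tool_rot: [[-0.454, 0.891, -0.002], [0.891, 0.454, 0.004], [0.005, 0.0, -1.0]]
force: [-11.3, 6.7, 16.7]
grip_width: 0.1
```

Call:
{"name": "servo_tool", "arguments": {
  "moves": [
    {"x": -1, "y": -1, "z": 0, "wx": 0, "wy": 0, "wz": 0},
    {"x": 0, "y": -0.5, "z": 0, "wx": 0, "wy": 0, "wz": 0}
  ]
}}

```text
time: 24.98
position: [422.0, 251.0, 62.7]
tool_rot: [[-0.455, 0.891, -0.0], [0.891, 0.455, 0.006], [0.005, 0.003, -1.0]]
force: [-9.0, 11.0, 13.6]
grip_width: 0.0
```

Call:
{"name": "servo_tool", "arguments": {
  "moves": [
    {"x": -1.5, "y": 0, "z": 0, "wx": 0, "wy": 0, "wz": 0},
    {"x": 0, "y": 0, "z": 0, "wx": 0, "wy": 0, "wz": 0}
  ]
}}

```text
time: 25.22
position: [423.9, 248.7, 62.8]
tool_rot: [[-0.454, 0.891, 0.002], [0.891, 0.454, 0.005], [0.004, 0.004, -1.0]]
force: [-6.6, 7.9, 14.2]
grip_width: 0.3
```

Call:
{"name": "servo_tool", "arguments": {
  "moves": [
    {"x": 0, "y": 0, "z": -6, "wx": 0, "wy": 0, "wz": 0},
    {"x": 0, "y": 0, "z": -30, "wx": 0, "wy": 0, "wz": 0},
    {"x": 30, "y": -20, "z": 0, "wx": 0, "wy": 0, "wz": 0},
    {"x": 30, "y": -12, "z": 0, "wx": 0, "wy": 0, "wz": 0},
    {"x": 0, "y": 0, "z": 0, "wx": 0, "wy": 0, "wz": 0},
    {"x": 0, "y": 0, "z": 0, "wx": 0, "wy": 0, "wz": 0}
  ]
}}

```text
time: 25.98
position: [369.4, 283.5, 97.1]
tool_rot: [[-0.45, 0.893, 0.001], [0.893, 0.45, -0.0], [-0.001, 0.001, -1.0]]
force: [-0.4, -0.0, 0.2]
grip_width: -0.0
```

```bash
python3 look.py w10
python3 - <<'E'
from h import *
to([354,316,41],116.8)
E
```

```text
wrench_handle [372.4, 195.2] 0.83 [380.6 324.2  48. ]
t 26.225 pos [369.3 283.2  96.8] F [ 0.2  0.1 -0.4] tool d [-46.1  30.9  34.3]
toolx ang 116.7 tilt z [ 2.e-04 -3.e-04 -1.e+00]
wz -0.9995372012438395
t 26.225 pos [369.3 283.2  96.8] F [ 0.2  0.1 -0.4] tool d [36.2  1.  55.8]
toolx ang 116.7 tilt z [ 2.e-04 -3.e-04 -1.e+00]
wz -0.0995372012438338
```

View pics/w10.png

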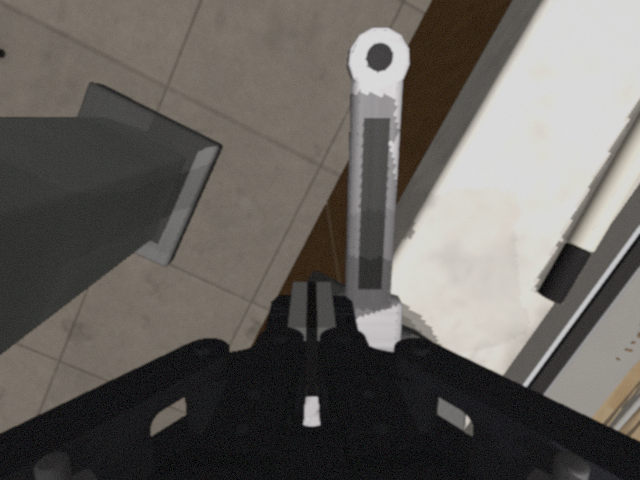

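Call:
{"name": "servo_tool", "arguments": {
  "moves": [
    {"x": 18, "y": 0, "z": 0, "wx": 0, "wy": 0, "wz": 0},
    {"x": 18, "y": -1, "z": 10, "wx": 0, "wy": 0, "wz": 0},
    {"x": 0, "y": 0, "z": 25, "wx": 0, "wy": 0, "wz": 0},
    {"x": 0, "y": 0, "z": 20, "wx": 0, "wy": 0, "wz": 0},
    {"x": 0, "y": 0, "z": 0, "wx": 0, "wy": 0, "wz": 0},
    {"x": 0, "y": 0, "z": 0, "wx": 0, "wy": 0, "wz": 0}
  ]
}}

```text
time: 26.98
position: [351.6, 315.7, 41.9]
tool_rot: [[-0.451, 0.893, -0.0], [0.893, 0.451, -0.0], [-0.0, -0.0, -1.0]]
force: [-0.2, -0.3, -0.6]
grip_width: -0.2
```

```bash
python3 look.py w11
python3 - <<'E'
from h import *
crop('side',220,220,420,370,4,'pics/s11.png')
E
```

```text
wrench_handle [392.4, 321.6] 0.65 [379.6 325.   48. ]
t 27.225 pos [351.9 315.8  42.4] F [ 0.   0.1 -0.3] tool d [-83.   31.7 -20.1]
toolx ang 116.78 tilt z [ 8.e-04  8.e-04 -1.e+00]
wz -0.922685095818764
```

View pics/w11.png

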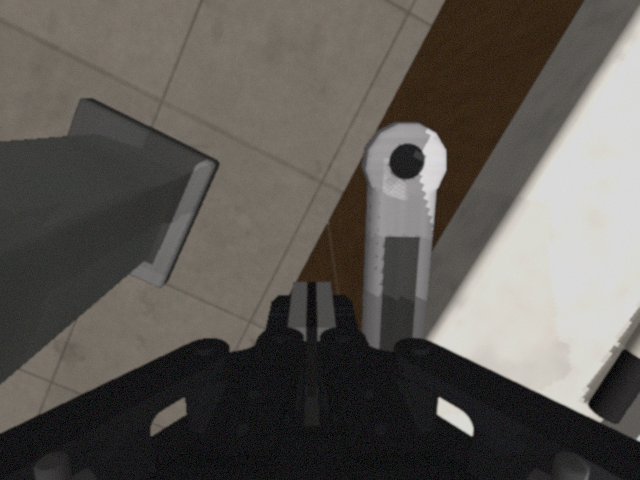

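View pics/s11.png

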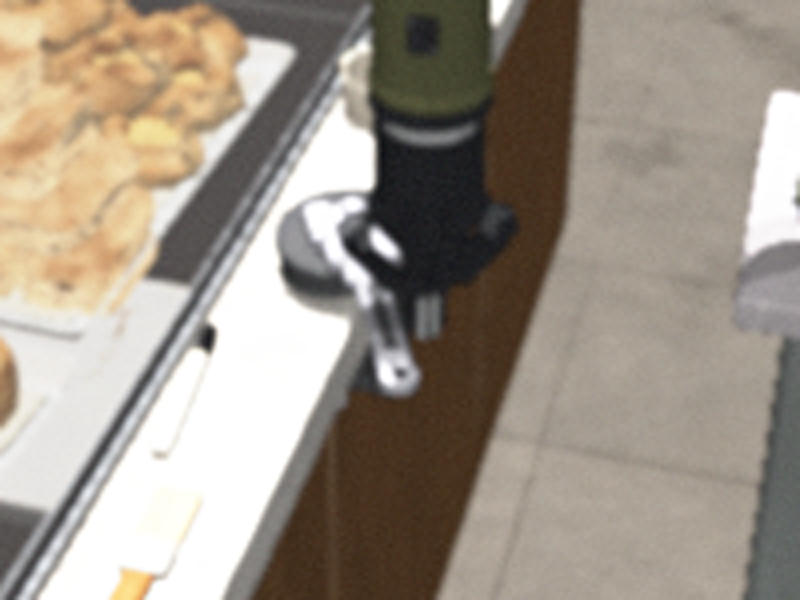

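Call:
{"name": "servo_tool", "arguments": {
  "moves": [
    {"x": 0, "y": 4, "z": 0, "wx": 0, "wy": 0, "wz": 0},
    {"x": 0, "y": 3, "z": 0, "wx": 0, "wy": 0, "wz": 0},
    {"x": 0, "y": 1, "z": 0, "wx": 0, "wy": 0, "wz": 0},
    {"x": 0, "y": 0, "z": 0, "wx": 0, "wy": 0, "wz": 0}
  ]
}}

```text
time: 27.78
position: [358.4, 319.0, 41.7]
tool_rot: [[-0.451, 0.893, -0.001], [0.893, 0.451, -0.0], [-0.0, -0.001, -1.0]]
force: [-3.7, -1.2, 1.0]
grip_width: -0.1
```

Call:
{"name": "servo_tool", "arguments": {
  "moves": [
    {"x": 0, "y": 1.5, "z": 0, "wx": 0, "wy": 0, "wz": 0},
    {"x": 0, "y": 1.5, "z": 0, "wx": 0, "wy": 0, "wz": 0},
    {"x": 0, "y": 0, "z": 0, "wx": 0, "wy": 0, "wz": 0}
  ]
}}

```text
time: 28.15
position: [361.6, 320.7, 41.7]
tool_rot: [[-0.451, 0.893, 0.0], [0.893, 0.451, 0.0], [0.0, 0.0, -1.0]]
force: [-1.9, -0.1, -0.2]
grip_width: -0.1
```

Call:
{"name": "servo_tool", "arguments": {
  "moves": [
    {"x": 0, "y": 2, "z": 0, "wx": 0, "wy": 0, "wz": 0.9},
    {"x": 0, "y": 2, "z": 0, "wx": 0, "wy": 0, "wz": 0.9},
    {"x": 0, "y": 2, "z": 0, "wx": 0, "wy": 0, "wz": 0.9}
  ]
}}

```text
time: 28.52
position: [366.8, 323.3, 41.8]
tool_rot: [[-0.407, 0.913, -0.0], [0.913, 0.407, 0.0], [0.0, -0.0, -1.0]]
force: [-4.5, 1.4, 0.8]
grip_width: 0.4
```

Call:
{"name": "servo_tool", "arguments": {
  "moves": [
    {"x": 0, "y": 2, "z": 0, "wx": 0, "wy": 0, "wz": 0.9},
    {"x": 0, "y": 2, "z": 0, "wx": 0, "wy": 0, "wz": 0.9},
    {"x": 0, "y": 2, "z": 0, "wx": 0, "wy": 0, "wz": 0.9}
  ]
}}

```text
time: 28.9
position: [372.4, 325.5, 41.8]
tool_rot: [[-0.364, 0.932, 0.0], [0.932, 0.364, 0.0], [0.0, 0.0, -1.0]]
force: [-2.1, 0.9, -0.3]
grip_width: 0.0
```

```bash
python3 look.py w12
```

```text
worm_crest [626.9, 257.6] 0.71 [453.  383.7  63. ]
wrench_handle [381.1, 320.2] 0.61 [397.2 331.2  48. ]
t 29.15 pos [372.7 325.4  41.9] F [-1.7 -0.  -0.5] tool d [-81.1  16.5 -20.6]
toolx ang 111.38 tilt z [ 6.e-04  1.e-04 -1.e+00]
wz -6.318954545049621
```

View pics/w12.png

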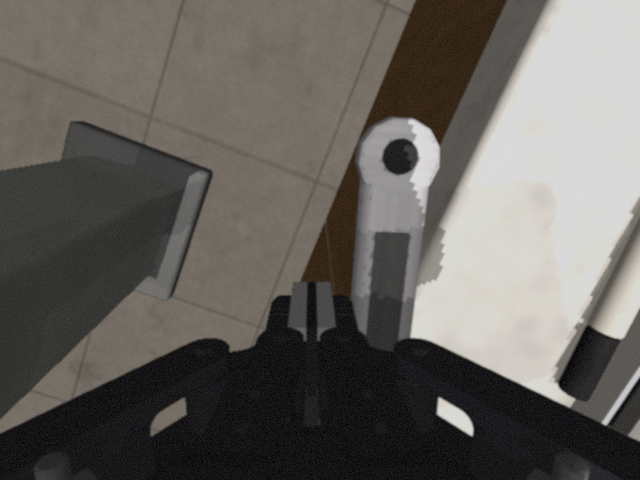

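Call:
{"name": "servo_tool", "arguments": {
  "moves": [
    {"x": 0, "y": 2, "z": 0, "wx": 0, "wy": 0, "wz": 0.9},
    {"x": 0, "y": 2, "z": 0, "wx": 0, "wy": 0, "wz": 0.9},
    {"x": 0, "y": 2, "z": 0, "wx": 0, "wy": 0, "wz": 0.9}
  ]
}}

```text
time: 29.52
position: [377.9, 327.7, 41.8]
tool_rot: [[-0.32, 0.948, -0.0], [0.948, 0.32, 0.0], [0.0, -0.0, -1.0]]
force: [-2.5, 1.8, -0.2]
grip_width: 0.1
```

Call:
{"name": "servo_tool", "arguments": {
  "moves": [
    {"x": 0, "y": 2, "z": 0, "wx": 0, "wy": 0, "wz": 0.9},
    {"x": 0, "y": 2, "z": 0, "wx": 0, "wy": 0, "wz": 0.9},
    {"x": 0, "y": 2, "z": 0, "wx": 0, "wy": 0, "wz": 0.9}
  ]
}}

```text
time: 29.9
position: [383.8, 329.5, 41.8]
tool_rot: [[-0.274, 0.962, -0.0], [0.962, 0.274, 0.0], [0.0, -0.0, -1.0]]
force: [-3.5, 1.2, 0.6]
grip_width: 0.1
```

Call:
{"name": "servo_tool", "arguments": {
  "moves": [
    {"x": 0, "y": 2, "z": 0, "wx": 0, "wy": 0, "wz": 0.9},
    {"x": 0, "y": 2, "z": 0, "wx": 0, "wy": 0, "wz": 0.9},
    {"x": 0, "y": 0, "z": 0, "wx": 0, "wy": 0, "wz": 0}
  ]
}}

```text
time: 30.28
position: [387.9, 330.5, 41.8]
tool_rot: [[-0.245, 0.97, 0.001], [0.97, 0.245, 0.0], [-0.0, 0.001, -1.0]]
force: [-1.8, 1.0, 0.1]
grip_width: 0.2
```

Call:
{"name": "servo_tool", "arguments": {
  "moves": [
    {"x": 0, "y": 2, "z": 0, "wx": 0, "wy": 0, "wz": 0.9},
    {"x": 0, "y": 2, "z": 0, "wx": 0, "wy": 0, "wz": 0.9},
    {"x": 0, "y": 0, "z": 0, "wx": 0, "wy": 0, "wz": 0}
  ]
}}

```text
time: 30.65
position: [391.7, 331.4, 41.8]
tool_rot: [[-0.214, 0.977, 0.0], [0.977, 0.214, 0.0], [-0.0, 0.0, -1.0]]
force: [-2.1, 0.9, 0.6]
grip_width: -0.1
```

Call:
{"name": "servo_tool", "arguments": {
  "moves": [
    {"x": 0, "y": 1.5, "z": 0, "wx": 0, "wy": 0, "wz": 0.7},
    {"x": 0, "y": 1.5, "z": 0, "wx": 0, "wy": 0, "wz": 0.7},
    {"x": 0, "y": 0, "z": 0, "wx": 0, "wy": 0, "wz": 0}
  ]
}}

```text
time: 31.02
position: [394.5, 332.1, 41.8]
tool_rot: [[-0.19, 0.982, 0.0], [0.982, 0.19, 0.0], [0.0, 0.0, -1.0]]
force: [-1.8, 1.7, 0.5]
grip_width: -0.4
```

Call:
{"name": "servo_tool", "arguments": {
  "moves": [
    {"x": 0, "y": 1.5, "z": 0, "wx": 0, "wy": 0, "wz": 0.7},
    {"x": 0, "y": 1, "z": 0, "wx": 0, "wy": 0, "wz": 0.4},
    {"x": 0, "y": 0, "z": 0, "wx": 0, "wy": 0, "wz": 0}
  ]
}}

```text
time: 31.4
position: [396.9, 332.5, 41.8]
tool_rot: [[-0.171, 0.985, 0.0], [0.985, 0.171, 0.0], [-0.0, 0.0, -1.0]]
force: [-3.0, 1.3, 0.4]
grip_width: -0.2
```

Call:
{"name": "servo_tool", "arguments": {
  "moves": [
    {"x": 0, "y": 1, "z": 0, "wx": 0, "wy": 0, "wz": 0.4},
    {"x": 0, "y": 1, "z": 0, "wx": 0, "wy": 0, "wz": 0.4},
    {"x": 0, "y": 0, "z": 0, "wx": 0, "wy": 0, "wz": 0}
  ]
}}

```text
time: 31.78
position: [398.9, 332.8, 41.8]
tool_rot: [[-0.158, 0.987, 0.0], [0.987, 0.158, -0.0], [-0.0, 0.0, -1.0]]
force: [-3.1, 1.1, -0.2]
grip_width: -0.1
```

Call:
{"name": "servo_tool", "arguments": {
  "moves": [
    {"x": 0, "y": 1, "z": 0, "wx": 0, "wy": 0, "wz": 0.4},
    {"x": 0, "y": 1, "z": 0, "wx": 0, "wy": 0, "wz": 0.4},
    {"x": 0, "y": 0, "z": 0, "wx": 0, "wy": 0, "wz": 0}
  ]
}}

```text
time: 32.15
position: [400.9, 333.2, 41.8]
tool_rot: [[-0.144, 0.99, 0.0], [0.99, 0.144, 0.0], [0.0, 0.0, -1.0]]
force: [-2.0, 1.0, -0.1]
grip_width: -0.2
```

Call:
{"name": "servo_tool", "arguments": {
  "moves": [
    {"x": 0, "y": 1, "z": 0, "wx": 0, "wy": 0, "wz": 0.4},
    {"x": 0, "y": 0.5, "z": 0, "wx": 0, "wy": 0, "wz": 0.2},
    {"x": 0, "y": 0, "z": 0, "wx": 0, "wy": 0, "wz": 0}
  ]
}}

```text
time: 32.52
position: [402.3, 333.3, 41.8]
tool_rot: [[-0.134, 0.991, 0.0], [0.991, 0.134, 0.0], [-0.0, 0.0, -1.0]]
force: [-3.1, 1.3, -0.3]
grip_width: 0.2
```

Call:
{"name": "servo_tool", "arguments": {
  "moves": [
    {"x": 0, "y": 1, "z": 0, "wx": 0, "wy": 0, "wz": 0.4},
    {"x": 0, "y": 0.5, "z": 0, "wx": 0, "wy": 0, "wz": 0.2},
    {"x": 0, "y": 0, "z": 0, "wx": 0, "wy": 0, "wz": 0}
  ]
}}

```text
time: 32.9
position: [403.8, 333.5, 41.8]
tool_rot: [[-0.123, 0.992, 0.0], [0.992, 0.123, -0.0], [-0.0, 0.0, -1.0]]
force: [-2.7, 2.4, -0.2]
grip_width: -0.0
```

Call:
{"name": "servo_tool", "arguments": {
  "moves": [
    {"x": 0, "y": 1, "z": 0, "wx": 0, "wy": 0, "wz": 0.4},
    {"x": 0, "y": 0.5, "z": 0, "wx": 0, "wy": 0, "wz": 0.2},
    {"x": 0, "y": 0, "z": 0, "wx": 0, "wy": 0, "wz": 0}
  ]
}}

```text
time: 33.28
position: [405.3, 333.7, 41.8]
tool_rot: [[-0.113, 0.994, 0.0], [0.994, 0.113, 0.0], [-0.0, 0.0, -1.0]]
force: [-1.8, 0.9, 0.4]
grip_width: -0.1
```

Call:
{"name": "servo_tool", "arguments": {
  "moves": [
    {"x": 0, "y": 1, "z": 0, "wx": 0, "wy": 0, "wz": 0.4},
    {"x": 0, "y": 0, "z": 0, "wx": 0, "wy": 0, "wz": 0}
  ]
}}

```text
time: 33.52
position: [406.3, 333.8, 41.8]
tool_rot: [[-0.106, 0.994, 0.0], [0.994, 0.106, 0.0], [-0.0, 0.0, -1.0]]
force: [-2.9, 1.8, 1.0]
grip_width: 0.1
```

Call:
{"name": "servo_tool", "arguments": {
  "moves": [
    {"x": 0, "y": 1, "z": 0, "wx": 0, "wy": 0, "wz": 0.4},
    {"x": 0, "y": 0, "z": 0, "wx": 0, "wy": 0, "wz": 0}
  ]
}}

```text
time: 33.78
position: [407.3, 333.9, 41.8]
tool_rot: [[-0.099, 0.995, 0.0], [0.995, 0.099, -0.0], [-0.0, 0.0, -1.0]]
force: [-2.5, 1.2, -0.6]
grip_width: 0.2
```

Call:
{"name": "servo_tool", "arguments": {
  "moves": [
    {"x": 0, "y": 1, "z": 0, "wx": 0, "wy": 0, "wz": 0.4},
    {"x": 0, "y": 0, "z": 0, "wx": 0, "wy": 0, "wz": 0}
  ]
}}

```text
time: 34.02
position: [408.3, 334.0, 41.8]
tool_rot: [[-0.092, 0.996, 0.0], [0.996, 0.092, -0.0], [-0.0, 0.0, -1.0]]
force: [-2.7, 1.3, -0.7]
grip_width: -0.1
```

Call:
{"name": "servo_tool", "arguments": {
  "moves": [
    {"x": 0, "y": 1, "z": 0, "wx": 0, "wy": 0, "wz": 0.4},
    {"x": 0, "y": 0, "z": 0, "wx": 0, "wy": 0, "wz": 0}
  ]
}}

```text
time: 34.28
position: [409.3, 334.1, 41.8]
tool_rot: [[-0.085, 0.996, 0.0], [0.996, 0.085, 0.0], [0.0, 0.0, -1.0]]
force: [-1.6, 2.3, -0.5]
grip_width: -0.6
```

Call:
{"name": "servo_tool", "arguments": {
  "moves": [
    {"x": 0, "y": 1, "z": 0, "wx": 0, "wy": 0, "wz": 0.4},
    {"x": 0, "y": 0, "z": 0, "wx": 0, "wy": 0, "wz": 0}
  ]
}}

```text
time: 34.52
position: [410.3, 334.2, 41.8]
tool_rot: [[-0.078, 0.997, 0.0], [0.997, 0.078, 0.0], [0.0, 0.0, -1.0]]
force: [-2.0, 1.8, -0.7]
grip_width: -0.0
```

Call:
{"name": "servo_tool", "arguments": {
  "moves": [
    {"x": 0, "y": 1, "z": 0, "wx": 0, "wy": 0, "wz": 0.4},
    {"x": 0, "y": 0, "z": 0, "wx": 0, "wy": 0, "wz": 0}
  ]
}}

```text
time: 34.78
position: [411.1, 334.3, 41.8]
tool_rot: [[-0.071, 0.997, -0.0], [0.997, 0.071, -0.0], [-0.0, -0.0, -1.0]]
force: [-3.9, 1.9, 0.6]
grip_width: 0.3
```

Call:
{"name": "servo_tool", "arguments": {
  "moves": [
    {"x": 0, "y": 1, "z": 0, "wx": 0, "wy": 0, "wz": 0.4},
    {"x": 0, "y": 0, "z": 0, "wx": 0, "wy": 0, "wz": 0}
  ]
}}

```text
time: 35.02
position: [411.7, 334.5, 41.7]
tool_rot: [[-0.064, 0.998, -0.001], [0.998, 0.064, -0.0], [-0.0, -0.001, -1.0]]
force: [-4.3, 2.4, 1.7]
grip_width: -0.1
```

Run:
```python
from h import *
f=grab_frame('top');crop('top',200,190,330,287,6,'pics/t13.png',f)
f=grab_frame('wrist'); cv2.imwrite('pics/w13.png',f[:,:,::-1])
for q in Z: print(q,[(d['pixel'],round(d['conf'],2),px2w('top',d['pixel'],Z[q]).round(1)) for d in landmark_of('top',q)][:1])
print(status.read_state()['time'])
```

```text
worm_crest [([249.6, 234.5], 0.89, array([443. , 246.6,  63. ]))]
wrench_throat [([218.8, 234.5], 0.66, array([442.8, 342.6,  47. ]))]
wrench_handle [([217.4, 237.2], 0.7, array([434.1, 346.1,  48. ]))]
nut_axis [([264.3, 238.1], 0.62, array([435.9, 203.6,  47. ]))]
35.325
```

View pics/t13.png

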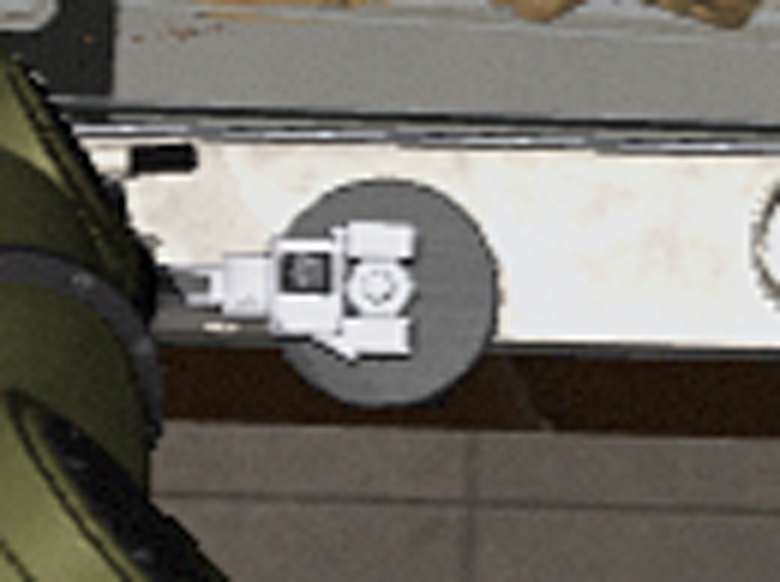

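View pics/w13.png

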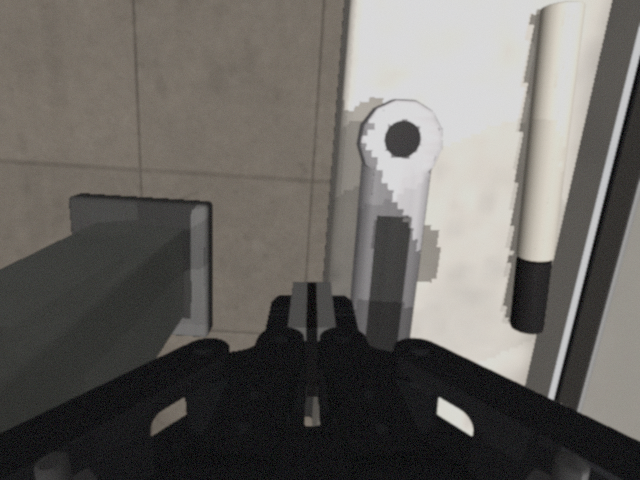

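Call:
{"name": "servo_tool", "arguments": {
  "moves": [
    {"x": 0, "y": 0.5, "z": 0, "wx": 0, "wy": 0, "wz": 0},
    {"x": 0, "y": 0, "z": 0, "wx": 0, "wy": 0, "wz": 0}
  ]
}}

```text
time: 35.58
position: [412.0, 334.5, 41.7]
tool_rot: [[-0.065, 0.998, -0.001], [0.998, 0.065, -0.0], [-0.0, -0.001, -1.0]]
force: [-5.4, 2.3, 1.5]
grip_width: -0.4
```

Call:
{"name": "servo_tool", "arguments": {
  "moves": [
    {"x": 0, "y": 0, "z": 0, "wx": 0, "wy": 0, "wz": 0}
  ]
}}

```text
time: 35.7
position: [412.0, 334.5, 41.7]
tool_rot: [[-0.065, 0.998, -0.001], [0.998, 0.065, -0.0], [-0.0, -0.001, -1.0]]
force: [-5.3, 2.7, 1.8]
grip_width: 0.0
```

Run:
```python
from h import *
s=status.read_state()
a=px2w('wrist',(402,139),50,s);b=px2w('wrist',(390.5,330),53,s);d=a-b;print(a,b,np.degrees(np.arctan2(d[1],d[0])))
n=np.array([438.3,208.2]);print(np.degrees(np.arctan2(*(a[:2]-n)[::-1])))
a=px2w('top',(200+245/6,190+284/6),54);b=px2w('top',(200+380/6,190+288/6),58);d=a-b;print(a,b,np.degrees(np.arctan2(d[1],d[0])))
# same hole measure before: w8 hole at (302,22)
print(s['force'])
```

```text
[436.7870744 395.7758988  50.       ] [439.99986166 331.62097659  53.        ] 92.86689615307401
90.46211892034938
[434.96032019 273.96323259  54.        ] [434.36617576 205.24278748  58.        ] 89.50464348064892
[-5.33871928  2.73922118  1.77219067]
```

Call:
{"name": "servo_tool", "arguments": {
  "moves": [
    {"x": 0, "y": -4, "z": 0, "wx": 0, "wy": 0, "wz": 0},
    {"x": 0, "y": -12, "z": 0, "wx": 0, "wy": 0, "wz": 0},
    {"x": 0, "y": -10, "z": -15, "wx": 0, "wy": 0, "wz": 0},
    {"x": 0, "y": 0, "z": -35, "wx": 0, "wy": 0, "wz": 0},
    {"x": -20, "y": 5, "z": -35, "wx": 0, "wy": 0, "wz": 0},
    {"x": -35, "y": 10, "z": -35, "wx": 0, "wy": 0, "wz": 0},
    {"x": -35, "y": 10, "z": 0, "wx": 0, "wy": 0, "wz": 0},
    {"x": -20, "y": 5, "z": 0, "wx": 0, "wy": 0, "wz": 0},
    {"x": 0, "y": 0, "z": 0, "wx": 0, "wy": 0, "wz": 0},
    {"x": 0, "y": 0, "z": 0, "wx": 0, "wy": 0, "wz": 0}
  ]
}}

```text
time: 36.95
position: [423.3, 225.9, 162.2]
tool_rot: [[-0.065, 0.998, 0.0], [0.998, 0.065, 0.001], [0.001, 0.0, -1.0]]
force: [0.1, 1.1, 0.9]
grip_width: -0.0
```

```bash
python3 look.py w14
```

```text
worm_crest [349.9, 203.3] 0.79 [445. 245.  63.]
wrench_handle [346.1, 33.6] 0.96 [435.9 338.2  48. ]
nut_axis [333.7, 256.7] 0.69 [439.5 206.5  47. ]
t 37.2 pos [423.3 225.6 161.7] F [-0.6 -0.1  0.3] tool d [30.6 -3.7 99.2]
toolx ang 93.77 tilt z [-4.e-04 -1.e-04 -1.e+00]
wz -23.93332274361839
```

View pics/w14.png

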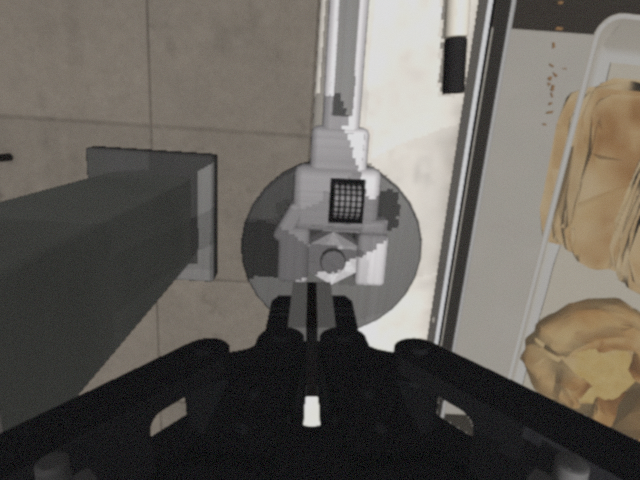

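Call:
{"name": "servo_tool", "arguments": {
  "moves": [
    {"x": 0, "y": 0, "z": -30, "wx": 0, "wy": 0, "wz": 0},
    {"x": 0, "y": -20, "z": -30, "wx": 0, "wy": 0, "wz": 0},
    {"x": 0, "y": 0, "z": 0, "wx": 0, "wy": 0, "wz": 0},
    {"x": 0, "y": 0, "z": 0, "wx": 0, "wy": 0, "wz": 0}
  ]
}}

```text
time: 37.7
position: [403.7, 223.8, 221.4]
tool_rot: [[-0.065, 0.998, 0.0], [0.998, 0.065, -0.0], [-0.0, 0.0, -1.0]]
force: [0.1, 0.2, -0.3]
grip_width: -0.4
```

Run:
```python
from h import *
cv2.imwrite('pics/t15.png',grab_frame('top')[:,:,::-1])
print(status.read_state()['force']); print(finish_job())
```

```text
[ 0.21068219  0.95921625 -0.46735744]
the job is handed in; nothing more can be done
None
```

View pics/t15.png

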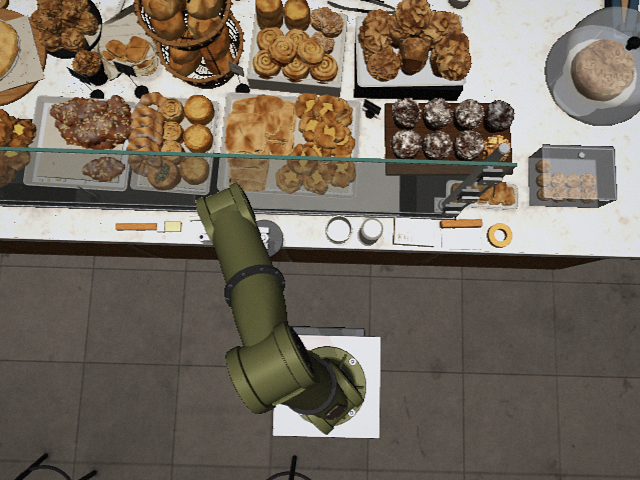

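The jaw is snug on the nut and the nut is turned up to its seat. The wrench was left gripping it, and the job was handed in at about 38 s.

- **Worm:** I rolled it in six short strokes with the closed fingertip. Downward force was mostly 10–15 N and reached 19 N in one stroke. On the last two strokes it stalled at about 14 N of drag, against about 7 N while rolling freely. The wrist picture then showed both jaws flat on the nut.
- **Handle:** I pushed it clockwise at about 2–3 N until the force rose to roughly 5.4 N with the handle nearly stopped, then backed off. The wrench had turned about 25° (0.43–0.44 rad), which fits the seat at 0.45 rad.
- **Last checks:** After letting go, the wrist picture still showed the jaws on the nut, and the wrist force read zero within noise. In the final top picture the bystanders looked unmoved, though the arm hides the wrench and the chalk pen there. The pen had still been in place in a wrist picture just before.

**Less certain:** after each stall the fingertip moved on at 9–10 N. I took that as slipping, but the force alone did not rule out the worm still rolling. The rise at the seat was gradual rather than a sharp stop. The two pictures I used to measure the wrench's final angle differed by about 3°.

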